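# Unstack the vial racks onto their colour plates

## Task

The empty vial racks have been left in a stack on the bench. Take the stack apart from the top down and carry each rack straight to the flat plate of its own colour (yellow first, then blue and red in either order, green last), setting it down gently, upright, centred on the plate and with its long side along the plate's long side. Leave the beaker and the amber jar standing where they are.

Things in the scene. Friction and masses are not known exactly. Their poses are not given: they have to be found in the camera images.
- yellow_rack_c (a point): Loose yellow plastic vial rack, a solid block with 3 x 3 dark round vial holes on top: 54 mm wide (its own x), 60 mm long (its own y), 40 mm high (z up); at the start the top of the stack, bridging the blue and red racks. The point is the block's centre, 20 mm above its underside. Flat-sided, can be gripped across its width; 130 g or so.
- blue_rack_c (a point): Loose blue plastic vial rack, a solid block with 2 x 3 dark round vial holes on top: 50 mm wide (its own x), 58 mm long (its own y), 40 mm high (z up); at the start in the middle layer, 18 mm from the red one, on the green rack. The point is the block's centre, 20 mm above its underside. Flat-sided, can be gripped across its width; 120 g or so.
- red_rack_c (a point): Loose red plastic vial rack, a solid block with 2 x 3 dark round vial holes on top: 50 mm wide (its own x), 58 mm long (its own y), 40 mm high (z up); at the start in the middle layer, 18 mm from the blue one, on the green rack. The point is the block's centre, 20 mm above its underside. Flat-sided, can be gripped across its width; 120 g or so.
- green_rack_c (a point): Loose green plastic vial rack, a solid block with 2 x 10 dark round vial holes on top: 46 mm wide (its own x), 170 mm long (its own y), 40 mm high (z up); at the start the bottom of the stack; its two ends show beyond the others. The point is the block's centre, 20 mm above its underside. Flat-sided, can be gripped across its width; 280 g or so.
- yellow_plate: Fixed flat yellow plate with a thin white border line, lying on the bench, the place of the yellow rack: 80 mm (its own x) by 90 mm long (its own y), 4 mm thick, no rim. Origin at the centre of its underside, on the bench, so its top is at z = 4 mm.
- blue_plate: Fixed flat blue plate with a thin white border line, lying on the bench, the place of the blue rack: 80 mm (its own x) by 90 mm long (its own y), 4 mm thick, no rim. Origin at the centre of its underside, on the bench, so its top is at z = 4 mm.
- red_plate: Fixed flat red plate with a thin white border line, lying on the bench, the place of the red rack: 80 mm (its own x) by 90 mm long (its own y), 4 mm thick, no rim. Origin at the centre of its underside, on the bench, so its top is at z = 4 mm.
- green_plate: Fixed flat green plate with a thin white border line, lying on the bench, the place of the green rack: 72 mm (its own x) by 200 mm long (its own y), 4 mm thick, no rim. Origin at the centre of its underside, on the bench, so its top is at z = 4 mm.
- beaker_c (a point): Bystander: small empty loose glass beaker, 48 mm across, 62 mm high. The point is its centre, 31 mm above the bench.
- amber_jar_c (a point): Bystander: loose amber glass jar with a red cap and a paper label, 46 mm across, 65 mm high. The point is its centre, half-way up.

How it is judged:
On the way, in this order (a step that is already met when the one before it is completed fails the run):
1. the yellow rack is on the yellow plate, let go (horizontal distance between yellow_rack_c and yellow_plate below 0.012 m and angle between the y axis of yellow_rack_c and the y axis of yellow_plate, either way round below 0.2 rad and height (world z) of yellow_rack_c between 0.02 and 0.029 m and angle between yellow_rack_c's own z axis and vertical below 0.08 rad and contact force between yellow_rack and the fingers below 0.1 N), for 0.2 s.
2. the blue and red racks are on their own plates, let go (horizontal distance between blue_rack_c and blue_plate below 0.012 m and angle between the y axis of blue_rack_c and the y axis of blue_plate, either way round below 0.2 rad and height (world z) of blue_rack_c between 0.02 and 0.029 m and angle between each of blue_rack_c, red_rack_c's own z axis and vertical below 0.08 rad and contact force between each of blue_rack, red_rack and the fingers below 0.1 N and horizontal distance between red_rack_c and red_plate below 0.012 m and angle between the y axis of red_rack_c and the y axis of red_plate, either way round below 0.2 rad and height (world z) of red_rack_c between 0.02 and 0.029 m), for 0.2 s.
3. the green rack is on the green plate, let go (horizontal distance between green_rack_c and green_plate below 0.012 m and angle between the y axis of green_rack_c and the y axis of green_plate, either way round below 0.2 rad and height (world z) of green_rack_c between 0.02 and 0.029 m and angle between green_rack_c's own z axis and vertical below 0.08 rad and contact force between green_rack and the fingers below 0.1 N), for 0.2 s.
At the end, for the whole second after the job is handed in: Each of the four racks lies flat, upright, released and at rest on the plate of its own colour, its centre within 12 mm of the plate's centre and its long side within 0.2 rad (11 degrees) of the plate's; the beaker and the amber jar stand upright within 30 mm of where they were (all of step 1 and all of step 2 and all of step 3 and linear speed of each of yellow_rack, blue_rack, red_rack, green_rack below 0.02 m/s and angular speed of each of yellow_rack, blue_rack, red_rack, green_rack below 0.2 rad/s and distance of each of beaker_c, amber_jar_c from where it was at the start of the episode below 0.03 m and angle between each of beaker_c, amber_jar_c's own z axis and vertical below 0.15 rad); the robot touches nothing.
It fails at once if a rack is dropped or flung (faster than 0.45 m/s, a fall of about 10 mm, with no finger on it) ((contact force between yellow_rack and the fingers below 0.1 N and linear speed of yellow_rack above 0.45 m/s) or (contact force between blue_rack and the fingers below 0.1 N and linear speed of blue_rack above 0.45 m/s) or (contact force between red_rack and the fingers below 0.1 N and linear speed of red_rack above 0.45 m/s) or (contact force between green_rack and the fingers below 0.1 N and linear speed of green_rack above 0.45 m/s)).
It fails at once if a rack is tipped over (more than 0.6 rad) (angle between any of yellow_rack_c, blue_rack_c, red_rack_c, green_rack_c's own z axis and vertical above 0.6 rad).
It fails at once if a rack is rammed onto a plate (more than 60 N) (contact force between any of yellow_rack, blue_rack, red_rack, green_rack and yellow_plate above 60 N or contact force between any of yellow_rack, blue_rack, red_rack, green_rack and blue_plate above 60 N or contact force between any of yellow_rack, blue_rack, red_rack, green_rack and red_plate above 60 N or contact force between any of yellow_rack, blue_rack, red_rack, green_rack and green_plate above 60 N).
It fails at once if the beaker or the amber jar is pushed more than 30 mm or tipped (distance of any of beaker_c, amber_jar_c from where it was at the start of the episode above 0.03 m or angle between any of beaker_c, amber_jar_c's own z axis and vertical above 0.5 rad).
It also fails if it takes over 112 s, if anything falls off the work surface, if the arm or the gripper's body presses on something with over 40 N, if the wrist force passes 120 N, or if a joint passes its speed limit or range.

## Robot

A 6-joint arm with a two-finger parallel gripper is mounted at the origin on the work surface. World frame = base frame: x ahead of the robot, y to its left, z up, the work surface at z = 0. Lengths are in m, angles in rad, forces in N, time in s.
With the tool pointing down it reaches from about 0.35 to 0.875 m from the base axis. Payload 4.2 kg.
Tool frame: the origin (TCP) lies at the very end of the fingers, on their centre line; the grasp point (between the pads) lies 19 mm behind it (arm.tcp_to_grasp is the distance from the TCP to the grasp point, in m); x points along the fingers, y is the direction in which the jaws open and shut, and the axes are right-handed (so a half turn about x gives the same grasp; the last joint's range is limited). The gripper opens to 87 mm and grips with 3 to 60 N. Pads are 19 mm wide; open, the fingers measure 117 mm over their backs; the gripper's body (75 mm by 190 mm) begins 51 mm behind the grasp point.
Start: joints at [0.259, 0.385, 0.008, 0, -1.194, -0.259], TCP at [0.625, 0, 0.223] pointing down, gripper open.
Joint ranges: [-3.14, 3.14], [-1.21, 2.06], [-1.07, 1.41], [-3.16, 2.05], [-2.99, -0.16], [-3.1, 3.1]. Speed limits (rad/s): [2.79, 2.79, 3.14, 3.14, 3.14, 3.14].

## Interface

Orientations are given as a unit quaternion [w, x, y, z].
In Python, from cell import arm, imaging gives the robot as it stands.
- The arm moves only by the shell command python3 -m inch 'ROWS'. ROWS is a JSON object of lists of equal length, an entry for each row: "gripper": the closure, from -1 (fully open) to 1 (shut); "travel": the shift along the tool's x, y, z in m, a list of three; "dr": the turn, a rotation vector about the tool's x, y, z in degrees, a list of three. In form: {"gripper": [gripper, ...], "travel": [[dx, dy, dz], ...], "dr": [[rx, ry, rz], ...]}. A call has 1 to 10 rows; each row shifts and turns the pose as measured when the row begins, along the tool's axes as they then stand; what a row does not reach is not made up. A row lasts 1/10 s, in which the tool goes at most 50 mm and 8.59 degrees, less where a joint would pass 70% of its speed; a pose out of reach is approached as far as the arm can. A call is refused whole if a number of a shift passes 0.05 or a number of a turn 8.59, either way. A call with a gripper value outside its range is refused whole. The fingers move at their own pace and stop on an object; the grip force is fixed at half the most. Time passes only in rows, so rows that do not move let the fingers close. It gives the time, the measured TCP pose, the force and the opening at its end, in the units of the state.
- arm.state(): the state, without advancing time (a new reading comes with each control period).
- imaging.get_image(name): name is "scene" or "side" or "wrist"; returns a dict with "color" (420x560x3 uint8, blue, green, red), "mtx" (3x3 intrinsics, pixels), "k1" (the pictures are not rectified: a ray, as slopes to the right and down, at radius r is drawn at 1 + k1 r^2 times it, then the intrinsics apply), "R" (3x3) and "t" (3): a world point X has camera coordinates R X + t. Camera axes: x right, y down, z forward; pixel columns grow to the right and rows downward; lengths in m; the calibration is good to about 2 mm. A picture is of the moment at which its call begins. There is no depth.
- arm.close_job(): hands the job in, once; it reports no verdict.
The state is a dict: "t": time; "joint_positions": joint angles; "qvel": joint speeds; "joint_efforts": joint torques, N m; "ee_pos": TCP position; "ee_rot": TCP orientation; "wrist_force": force on the tool from outside, world axes, zero at the start; "wrist_torque": the same for the moment, N m; "finger_gap": finger opening in m.
Only numpy, scipy, OpenCV 4.12 (cv2) and the standard library are available. Lean on these libraries where they do the work, as an engineer would, in place of code of your own. Each camera call takes 0.05 s, during which the arm holds its last target.

## Working session

There is one attempt and no reset: what is moved stays moved. The work goes in short steps, Python scripts to look and compute and a shell command to move; the robot and the scene stay as the last step left them, time stands still between calls to the robot, and variables do not carry over. Pictures are saved under pics/ and viewed, and the job is handed in when it is done.

```bash
ls; mkdir -p pics; python3 - <<'E'
from cell import arm, imaging
import cv2
s=arm.state();print(s)
for n in ["scene","side","wrist"]:
    d=imaging.get_image(n);cv2.imwrite(f"pics/{n}0.png",d["color"]);print(n,d["mtx"],d["k1"],d["R"],d["t"])
E
```

```text
pics
{'t': 0.0, 'joint_positions': array([ 2.58575820e-01,  3.85545201e-01,  6.62234368e-03, -4.76969671e-04,
       -1.19398311e+00, -2.58569066e-01]), 'qvel': array([ 0.00102107, -0.00082013,  0.00025322, -0.00159472, -0.00120703,
       -0.00042734]), 'joint_efforts': array([ 5.69075401e-04, -3.90661991e+01,  1.87403029e+01,  4.22001421e+00,
        1.09914420e-02, -1.81494070e-04]), 'ee_pos': array([ 6.24401795e-01, -2.11101234e-06,  2.21468355e-01]), 'ee_rot': array([ 0.49947608, -0.4994469 ,  0.50060794,  0.50046791]), 'wrist_force': array([ 0.76915015, -0.62035715, -0.52605083]), 'wrist_torque': array([ 0.00392051, -0.03477958, -0.01114887]), 'finger_gap': 0.08689379577183774}
scene [[418.53268065   0.         275.21557592]
 [  0.         418.53268065 207.65624231]
 [  0.           0.           1.        ]] -0.10369317207751064 [[ 6.72675104e-01  7.39937973e-01 -2.07165006e-05]
 [ 5.58672876e-01 -5.07905976e-01 -6.55679904e-01]
 [-4.85172981e-01  4.41047974e-01 -7.55038981e-01]] [-0.45149206 -0.21916258  1.37368664]
side [[486.33524305   0.         278.99161911]
 [  0.         486.33524305 209.05194371]
 [  0.           0.           1.        ]] 0.050980795526467365 [[-9.67414042e-01 -2.53199593e-01 -1.91830041e-04]
 [-1.91454417e-01  7.31996122e-01 -6.53855399e-01]
 [ 1.65696340e-01 -6.32512168e-01 -7.56619508e-01]] [0.57356144 0.10196331 1.29213317]
wrist [[362.56462471   0.         278.72058537]
 [  0.         362.56462471 208.13241947]
 [  0.           0.           1.        ]] -0.061404451162449754 [[-9.99998484e-01  5.27744171e-05  1.74045808e-03]
 [ 5.78717981e-04  9.52793748e-01  3.03617751e-01]
 [-1.64227433e-03  3.03618298e-01 -9.52792334e-01]] [ 0.62367762 -0.0376689   0.39232728]
```

View pics/scene0.png

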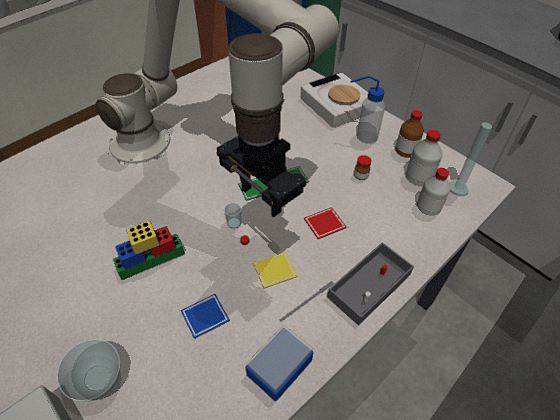

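View pics/side0.png

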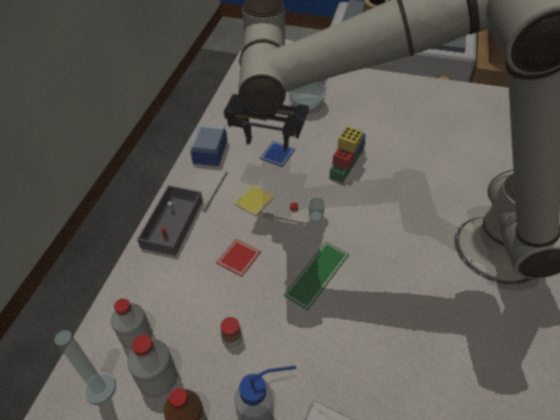

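View pics/wrist0.png

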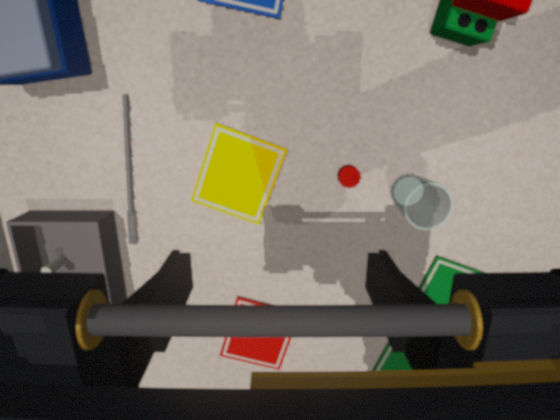

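```bash
cat > h.py <<'E'
import numpy as np, cv2
from cell import arm, imaging
def proj(d,X):
    X=np.atleast_2d(X);c=X@np.array(d["R"]).T+d["t"];s=c[:,:2]/c[:,2:];r2=(s**2).sum(1,keepdims=True)
    s=s*(1+d["k1"]*r2);return s@np.array(d["mtx"])[:2,:2].T+np.array(d["mtx"])[:2,2]
def ray(d,p):
    p=np.array(p,float).reshape(-1,1,2)
    s=cv2.undistortPoints(p,np.array(d["mtx"]),np.array([d["k1"],0,0,0,0.])).reshape(-1,2)
    R=np.array(d["R"]);return np.c_[s,np.ones(len(s))]@R, -R.T@np.array(d["t"])
def onz(d,p,z):
    v,o=ray(d,p);return o+v*((z-o[2])/v[:,2:])
HS={"yellow":(20,35),"blue":(105,125),"red":(172,8),"green":(50,85)}
def mask(img,c,smin=120,vmin=40):
    h=cv2.cvtColor(img,cv2.COLOR_BGR2HSV);a,b=HS[c];H=h[...,0]
    m=((H>=a)&(H<=b)) if a<b else ((H>=a)|(H<=b))
    return (m&(h[...,1]>smin)&(h[...,2]>vmin)).astype(np.uint8)*255
def comps(m,amin=60):
    n,l,s,c=cv2.connectedComponentsWithStats(m)
    return [(l==i,s[i],c[i]) for i in range(1,n) if s[i,4]>=amin]
def crop(name,src,x,y,w,h,k):
    d=imaging.get_image(src) if isinstance(src,str) else src
    cv2.imwrite("pics/"+name,cv2.resize(d["color"][y:y+h,x:x+w],None,fx=k,fy=k,interpolation=cv2.INTER_CUBIC))
E
python3 - <<'E'
from h import *
for n in ["scene","side","wrist"]:
    d=imaging.get_image(n)
    np.save(f"/tmp/{n}0.npy",d,allow_pickle=True)
    for c in HS:
        for m,s,ce in comps(mask(d["color"],c),150):
            cnt=cv2.findContours(cv2.morphologyEx(m.astype(np.uint8),cv2.MORPH_CLOSE,np.ones((5,5))),0,1)[0]
            p=max(cnt,key=cv2.contourArea).reshape(-1,2)
            w=onz(d,p,.004)[:,:2]
            r=cv2.minAreaRect((w*1000).astype(np.float32))
            print(n,c,s[4],ce.round(),np.round(r[0],1),np.round(r[1],1),round(r[2],1))
s=np.load("/tmp/scene0.npy",allow_pickle=True).item()
crop("stk_scene.png",s,100,205,100,80,8)
s=np.load("/tmp/side0.npy",allow_pickle=True).item()
crop("stk_side.png",s,310,115,80,75,8)
E
```

```text
scene yellow 585 [143. 238.] [ 357.3 -196.7] [67.3 94.8] 75.5
scene yellow 825 [274. 269.] [669.6  -1.3] [90.6 82.1] 69.6
scene blue 477 [239.  26.] [-448.2  803.4] [151.  378.7] 56.1
scene blue 268 [374.  90.] [323.  818.1] [103.4 165.6] 70.9
scene blue 422 [129. 256.] [ 381.9 -248.5] [62.5 81.6] 76.1
scene blue 155 [205. 318.] [ 654.2 -206.7] [89.4 80. ] 77.6
scene blue 818 [204. 315.] [ 654.2 -206.6] [75.5 64.6] 77.5
scene blue 580 [279. 379.] [ 883.6 -169.1] [148.8  83.7] 60.9
scene red 719 [212.  32.] [-495.3  665.9] [140.8 675.3] 57.9
scene red 634 [325. 223.] [651.1 200.8] [91.1 81.6] 73.3
scene red 384 [163. 242.] [ 401.3 -168.1] [62.9 84.2] 76.4
scene green 702 [150. 261.] [ 423.7 -215. ] [174.6  71.8] 76.6
side yellow 346 [350. 140.] [ 444.2 -329.1] [104.2  64.7] 77.8
side yellow 408 [254. 199.] [ 6.675e+02 -1.000e-01] [72.3 61.7] 69.9
side blue 716 [312.   6.] [  726.9 -1139. ] [283.3 139.8] 14.1
side blue 282 [277. 153.] [ 652.7 -206.2] [70.3 60.8] 78.3
side blue 183 [204. 157.] [ 866.6 -127.1] [90.9 46. ] 5.0
side blue 601 [252. 388.] [514.7 510.4] [83.  55.3] 84.0
side 
[... 527 characters left out ...]
9 [471. 320.] [385.9 186.3] [36.9 95.2] 15.9
wrist yellow 571 [ 86. 323.] [862.2 186.9] [91.1 35. ] 74.4
wrist yellow 2686 [470. 374.] [376.6 270.8] [285.1  41.6] 0.1
wrist blue 2614 [63. 44.] [ 866.  -136.2] [100.2  72.9] 5.1
wrist blue 269 [246.   8.] [ 659.6 -161.4] [15.9 78.9] 89.6
wrist blue 173 [261.   2.] [ 645.3 -166.1] [ 6.2 35.1] 89.8
wrist red 1084 [496.   7.] [ 416.  -164.7] [80.3 18.4] 2.6
wrist red 388 [349. 176.] [548.6   1.9] [22.5 23.8] 46.9
wrist red 1150 [257. 347.] [653.6 219.5] [43.  65.3] 73.7
wrist green 1587 [460.  25.] [ 442.3 -150.7] [33.6 61. ] 76.0
wrist green 841 [442. 285.] [426.8 136. ] [50.4 35.5] 72.4
wrist green 397 [397. 362.] [469.4 245.3] [29.  38.9] 88.6
```

View pics/stk_scene.png

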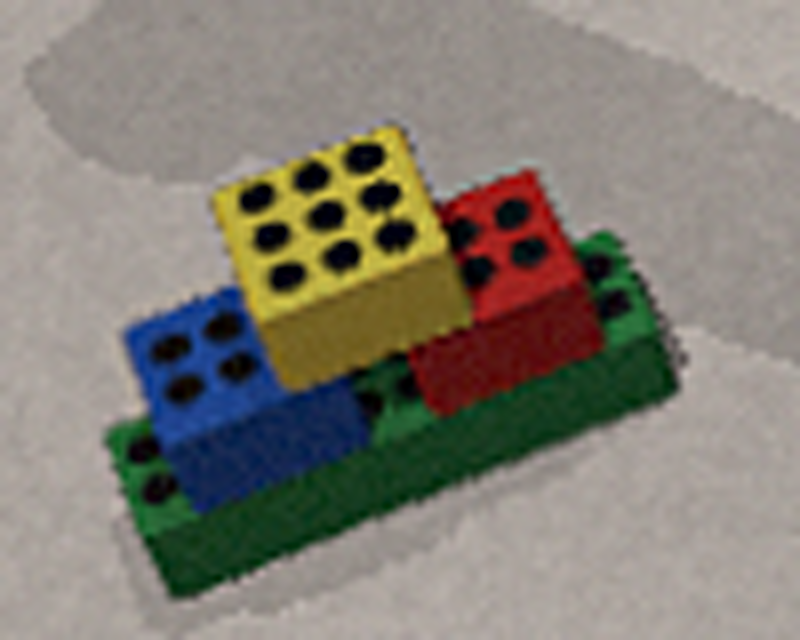

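View pics/stk_side.png

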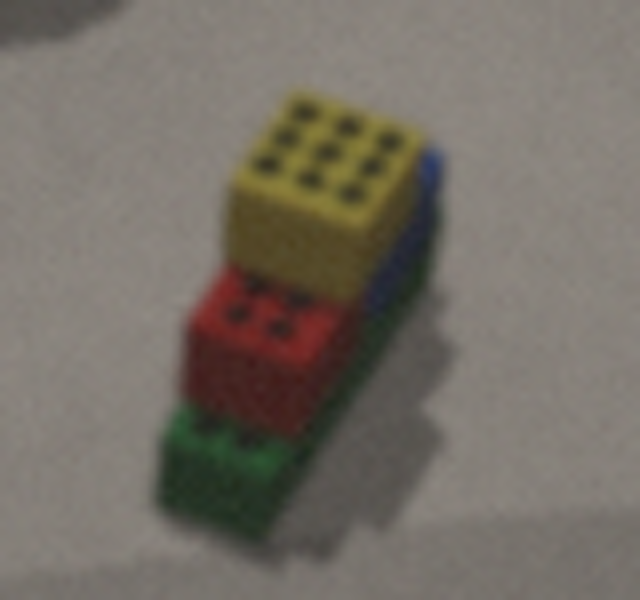

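```bash
cat >> h.py <<'E'
from scipy.optimize import least_squares
def fitbox(obs,w,l,zc,h=0.04,x0=(0.42,-0.215,np.radians(-14))):
    # obs: list of (cam,pixel,(sx,sy,sz)); yaw = angle of own y axis minus 90deg i.e. own x axis direction
    def pts(q,S):
        c,s=np.cos(q[2]),np.sin(q[2]);L=np.array(S)*[w/2,l/2,h/2]
        return np.c_[q[0]+c*L[:,0]-s*L[:,1],q[1]+s*L[:,0]+c*L[:,1],zc+L[:,2]]
    def f(q): return np.concatenate([(proj(d,pts(q,[S]))[0]-p) for d,p,S in obs])
    r=least_squares(f,x0,loss="soft_l1");return r.x,f(r.x).reshape(-1,2)
def pix(u,x0,y0,k): return (np.array(u)+.5)/k-.5+[x0,y0]
E
python3 - <<'E'
from h import *
A=np.load("/tmp/scene0.npy",allow_pickle=True).item();B=np.load("/tmp/side0.npy",allow_pickle=True).item()
a=lambda u,S:(A,pix(u,100,205,8),S)
b=lambda u,S:(B,pix(u,310,115,8),S)
# own y ~ 76deg world => scene right-up ; own x ~ -14deg => scene down-right
Y=[a((215,188),(-1,-1,1)),a((395,126),(-1,1,1)),a((443,243),(1,1,1)),a((258,322),(1,-1,1)),a((292,390),(1,-1,-1)),a((472,322),(1,1,-1))]
Ys=[b((297,88),(1,-1,1)),b((427,143),(-1,-1,1)),b((358,220),(-1,1,1)),b((232,180),(1,1,1)),b((350,303),(-1,1,-1)),b((227,253),(1,1,-1))]
R=[a((533,170),(-1,1,1)),a((583,283),(1,1,1)),a((604,350),(1,1,-1)),a((445,418),(1,-1,-1))]
Rs=[b((190,318),(1,1,1)),b((317,358),(-1,1,1)),b((185,385),(1,1,-1)),b((303,436),(-1,1,-1))]
Bl=[a((125,330),(-1,-1,1)),a((165,445),(1,-1,1)),a((203,513),(1,-1,-1)),a((375,440),(1,1,-1))]
G=[a((107,432),(-1,-1,1)),a((143,535),(1,-1,1)),a((610,232),(-1,1,1)),a((657,340),(1,1,1)),a((178,600),(1,-1,-1)),a((682,393),(1,1,-1))]
Gs=[b((172,410),(1,1,1)),b((287,455),(-1,1,1)),b((158,500),(1,1,-1)),b((265,540),(-1,1,-1))]
for n,o,w,l,z in [("Y",Y,.054,.06,.1),("Ys",Ys,.054,.06,.1),("Yb",Y+Ys,.054,.06,.1),("Yswap",Y,.06,.054,.1),("R",R,.05,.058,.06),("Rs",Rs,.05,.058,.06),("Rb",R+Rs,.05,.058,.06),("B",Bl,.05,.058,.06),("G",G,.046,.17,.02),("Gs",Gs,.046,.17,.02),("Gb",G+Gs,.046,.17,.02)]:
    q,e=fitbox(o,w,l,z);print(n,(q[:2]*1000).round(1),np.degrees(q[2]).round(1),abs(e).max().round(2))
E
```

```text
Y [ 436.9 -216.5] -14.5 1.21
Ys [ 434.6 -216.4] -15.9 1.55
Yb [ 435.8 -216.5] -14.9 1.79
Yswap [ 435.4 -215.8] -15.6 2.07
R [ 446.1 -182.7] -14.3 1.62
Rs [ 440.8 -186.6] -15.4 0.98
Rb [ 444.2 -184. ] -12.2 1.95
B [ 427.2 -254.6] -12.6 0.94
G [ 437.3 -218.9] -14.3 1.56
Gs [ 430.2 -226.6] -15.2 0.95
Gb [ 435.4 -219.9] -13.2 2.48
```

```bash
cat >> h.py <<'E'
from scipy.spatial.transform import Rotation as Ro
def tool():
    s=arm.state();q=s["ee_rot"];return np.array(s["ee_pos"]),Ro.from_quat([q[1],q[2],q[3],q[0]]),s
def goto(x,y,z,yaw):
    """yaw deg: direction of tool y axis (mod 180). prints turn & travel (after the turn, tool vertical)"""
    p,R,s=tool();M=R.as_matrix();a=np.degrees(np.arctan2(M[1,1],M[0,1]))
    dy=(yaw-a+90)%180-90
    # target: x down, y horizontal at a+dy
    t=np.radians(a+dy);ty=np.array([np.cos(t),np.sin(t),0]);tx=np.array([0,0,-1.]);T=np.c_[tx,ty,np.cross(tx,ty)]
    rv=np.degrees((R.inv()*Ro.from_matrix(T)).as_rotvec());D=np.array([x,y,z])-p
    print("t",round(s["t"],2),"pos",p.round(4),"yaw",round(a,2),"gap",round(s["finger_gap"],4),"F",s["wrist_force"].round(1))
    print("dr",rv.round(2),"travel_after_turn(mm)",(T.T@D*1000).round(1),"now",(M.T@D*1000).round(1),"j6",s["joint_positions"][5].round(2))
E
python3 - <<'E'
from h import *
p,R,s=tool();print(R.as_matrix().round(3))
A=np.load("/tmp/scene0.npy",allow_pickle=True).item()
print("beaker rim/base",onz(A,[(233,209),(233,224)],.0)[:, :2],"jar",onz(A,[(361,176)],0),onz(A,[(364,160)],.065))
goto(.436,-.217,.20,-14.5)
E
```

```text
[[-0.001 -1.     0.   ]
 [-0.     0.     1.   ]
 [-1.     0.001 -0.   ]]
beaker rim/base [[0.44205625 0.04727153]
 [0.48459496 0.01342831]] jar [[0.59967362 0.41773497 0.        ]] [[0.59840113 0.41763674 0.065     ]]
t 0.3 pos [ 0.6248 -0.      0.2222] yaw 180.0 gap 0.0871 F [-0.6  0.5  0.2]
dr [ 1.45e+01 -1.00e-02 -4.00e-02] travel_after_turn(mm) [  22.2  128.5 -257.4] now [  22.3  188.8 -217. ] j6 -0.26
```

```bash
python3 -m inch '{"gripper":[-1,-1,-1,-1,-1,-1,-1,-1,-1,-1],"travel":[[0,0,0],[0,0,0],[0,0.018,-0.035],[0,0.018,-0.035],[0,0.018,-0.035],[0,0.018,-0.035],[0,0.018,-0.035],[0,0.018,-0.035],[0,0.018,-0.035],[0,0,0]],"dr":[[7.25,0,0],[7.25,0,0],[0,0,0],[0,0,0],[0,0,0],[0,0,0],[0,0,0],[0,0,0],[0,0,0],[0,0,0]]}'; python3 - <<'E'
from h import *
goto(.436,-.217,.20,-14.5)
E
```

```text
t: 1.3
ee_pos: [0.4325, -0.2092, 0.2207]
ee_rot: [0.56, -0.431, 0.561, 0.431]
wrist_force: [-0.0, 0.2, 0.0]
finger_gap: 0.0868
t 1.3 pos [ 0.4325 -0.2092  0.2207] yaw 165.08 gap 0.0868 F [-0.   0.2  0. ]
dr [-0.42 -0.04 -0.1 ] travel_after_turn(mm) [20.7 -5.3 -6.7] now [20.7 -5.4 -6.6] j6 -0.15
```

```bash
python3 - <<'E'
from h import *
d=imaging.get_image("wrist");np.save("/tmp/w1.npy",d,allow_pickle=True)
def box(x,y,yaw,w,l,z0,h=.04):
    q=[(sx*w/2,sy*l/2) for sx,sy in((-1,-1),(1,-1),(1,1),(-1,1))];t=np.radians(yaw)
    return [[x+np.cos(t)*a-np.sin(t)*b,y+np.sin(t)*a+np.cos(t)*b,z] for z in(z0+h,) for a,b in q]
k=1.4
im=cv2.resize(d["color"],None,fx=k,fy=k)
for b,c in[(box(.436,-.217,-14.5,.054,.06,.08),(255,0,255)),(box(.436,-.218,-14.3,.046,.17,0),(255,255,255)),(box(.4454,-.1812,-14.3,.05,.058,.04),(255,255,0)),(box(.4266,-.2548,-14.3,.05,.058,.04),(0,255,255))]:
    cv2.polylines(im,[np.round(proj(d,b)*k).astype(int)],True,c,1)
cv2.imwrite("pics/w1.png",im)
d=imaging.get_image("side");np.save("/tmp/side1.npy",d,allow_pickle=True)
crop("side1.png",d,200,90,180,230,2.5)
E
```

```text
(no output)
```

View pics/w1.png

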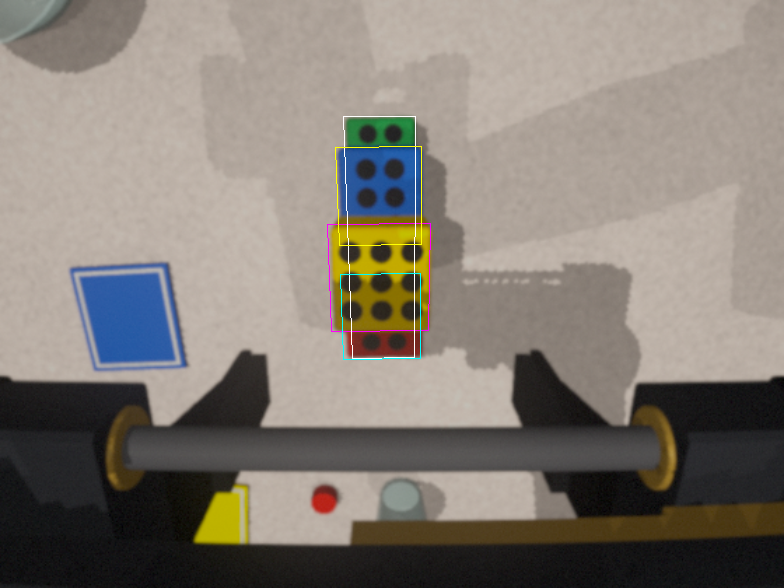

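View pics/side1.png

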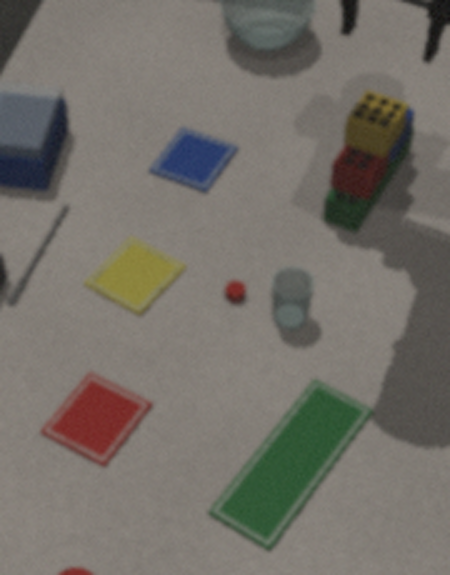

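```bash
python3 -m inch '{"gripper":[-1,-1,-1,-1,-1,-1,-1,-1,1,1],"travel":[[0,-0.0055,-0.0065],[0.025,0,0],[0.025,0,0],[0.025,0,0],[0.025,0,0],[0.02,0,0],[0.01,0,0],[0.004,0,0],[0,0,0],[0,0,0]],"dr":[[-0.4,0,0],[0,0,0],[0,0,0],[0,0,0],[0,0,0],[0,0,0],[0,0,0],[0,0,0],[0,0,0],[0,0,0]]}'; python3 - <<'E'
from h import *
goto(.436,-.217,.086,-14.5)
B=np.load("/tmp/side1.npy",allow_pickle=True).item()
o=[(B,pix(u,200,90,2.5),S) for u,S in [((317,380),(1,-1,1)),((372,412),(-1,-1,1)),((270,548),(-1,1,1)),((210,513),(1,1,1))]]
q,e=fitbox(o,.072,.2,.002,.004,x0=(.43,.17,-.2));print(q[:2],np.degrees(q[2]),abs(e).max())
E
```

```text
t: 2.4
ee_pos: [0.4527, -0.2136, 0.0832]
ee_rot: [0.556, -0.441, 0.554, 0.435]
wrist_force: [0.0, 0.5, 0.4]
finger_gap: 0.0782
t 2.4 pos [ 0.4527 -0.2136  0.0832] yaw 166.59 gap 0.0782 F [0.  0.5 0.4]
dr [ 1.09 -0.09  0.49] travel_after_turn(mm) [-2.8 15.4 -7.5] now [-3.  15.5 -7.2] j6 -0.12
[0.43906204 0.20293348] -20.66527614904855 1.11956759840524
```

```bash
python3 -m inch '{"gripper":[-1,-1],"travel":[[0,0,0],[0,0,0]],"dr":[[0,0,0],[0,0,0]]}'; python3 - <<'E'
from h import *
goto(.436,-.217,.086,-14.5);print(tool()[2]["joint_positions"].round(3))
d=imaging.get_image("scene");crop("s2.png",d,80,150,140,110,5)
d=imaging.get_image("wrist");cv2.imwrite("pics/w2.png",d["color"])
E
```

```text
t: 2.6
ee_pos: [0.4542, -0.2138, 0.0848]
ee_rot: [0.557, -0.442, 0.553, 0.435]
wrist_force: [0.0, 0.9, 0.1]
finger_gap: 0.0845
t 2.6 pos [ 0.4542 -0.2138  0.0848] yaw 166.62 gap 0.0845 F [0.  0.9 0.1]
dr [ 1.12 -0.08  0.72] travel_after_turn(mm) [-1.2 16.8 -7.7] now [-1.4 16.9 -7.3] j6 -0.12
[-0.114  0.325 -0.484  0.004 -0.75  -0.123]
```

View pics/s2.png

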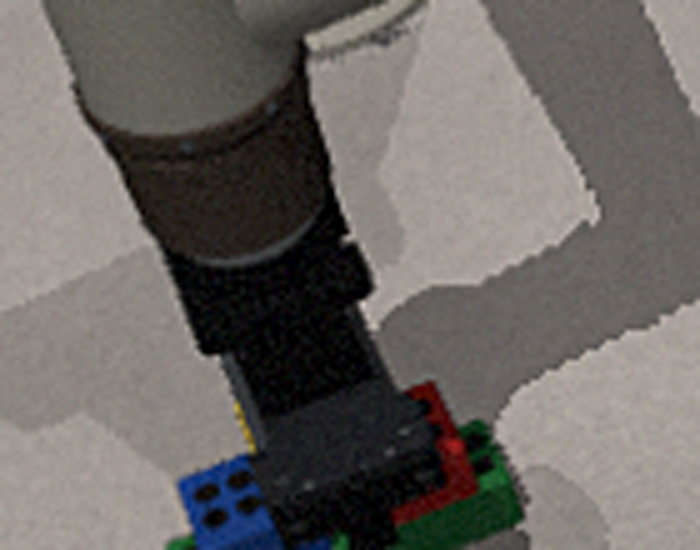

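View pics/w2.png

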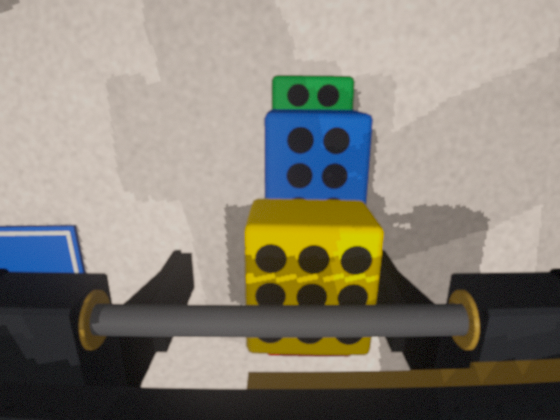

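```bash
python3 -m inch '{"gripper":[-1,-1],"travel":[[0,0.015,-0.003],[0,0,0]],"dr":[[1.1,0,0.6],[0,0,0]]}'; python3 - <<'E'
from h import *
goto(.436,-.217,.086,-14.5)
E
python3 -m inch '{"gripper":[-1],"travel":[[0,0,0]],"dr":[[0,0,0]]}'; python3 - <<'E'
from h import *
goto(.436,-.217,.086,-14.5)
d=imaging.get_image("wrist");cv2.imwrite("pics/w3.png",d["color"])
E
```

```text
t: 2.9
ee_pos: [0.4376, -0.2132, 0.085]
ee_rot: [0.56, -0.433, 0.559, 0.432]
wrist_force: [-0.9, 0.5, -1.1]
finger_gap: 0.0866
t 2.9 pos [ 0.4376 -0.2132  0.085 ] yaw 165.4 gap 0.0866 F [-0.9  0.5 -1.1]
dr [-0.1  -0.07  0.1 ] travel_after_turn(mm) [-1.   0.6 -4.1] now [-1.   0.6 -4.1] j6 -0.14
t: 3.0
ee_pos: [0.4374, -0.2133, 0.0854]
ee_rot: [0.56, -0.433, 0.559, 0.431]
wrist_force: [0.2, -0.5, 0.7]
finger_gap: 0.0869
t 3.0 pos [ 0.4374 -0.2133  0.0854] yaw 165.4 gap 0.0869 F [ 0.2 -0.5  0.7]
dr [-0.1  -0.07  0.14] travel_after_turn(mm) [-0.6  0.4 -3.9] now [-0.6  0.4 -3.9] j6 -0.14
```

View pics/w3.png

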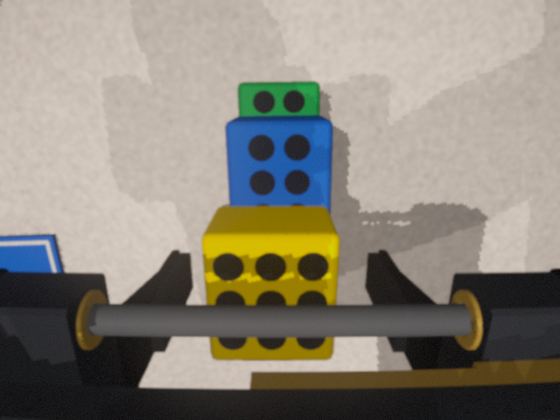

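```bash
python3 -m inch '{"gripper":[-1,-1,1,1,1,1,1,1],"travel":[[0,-0.003,-0.004],[0,0,0],[0,0,0],[0,0,0],[0,0,0],[0,0,0],[0,0,0],[0,0,0]],"dr":[[0,0,0],[0,0,0],[0,0,0],[0,0,0],[0,0,0],[0,0,0],[0,0,0],[0,0,0]]}'; python3 - <<'E'
from h import *
goto(.4675,0.0005,.17,-20.4)
E
```

```text
t: 3.85
ee_pos: [0.4396, -0.2184, 0.0851]
ee_rot: [0.56, -0.433, 0.559, 0.432]
wrist_force: [0.1, -0.0, 0.1]
finger_gap: 0.054
t 3.85 pos [ 0.4396 -0.2184  0.0851] yaw 165.39 gap 0.054 F [ 0.1 -0.   0.1]
dr [ 5.79 -0.06  0.11] travel_after_turn(mm) [-84.9  50.1 214.9] now [-85.2  28.  218.7] j6 -0.13
```

```bash
python3 -m inch '{"gripper":[1,1,1,1,1],"travel":[[-0.01,0,0],[-0.015,0,0],[-0.015,0,0],[-0.015,0,0],[0,0,0]],"dr":[[0,0,0],[0,0,0],[0,0,0],[0,0,0],[0,0,0]]}'; python3 - <<'E'
from h import *
goto(.667,0.0005,.15,-20.4)
E
```

```text
t: 4.35
ee_pos: [0.4382, -0.2179, 0.1427]
ee_rot: [0.559, -0.432, 0.56, 0.432]
wrist_force: [0.8, -0.5, -0.7]
finger_gap: 0.0537
t 4.35 pos [ 0.4382 -0.2179  0.1427] yaw 165.37 gap 0.0537 F [ 0.8 -0.5 -0.7]
dr [ 5.77 -0.06 -0.08] travel_after_turn(mm) [  -7.3 -138.3  284.4] now [  -7.9 -166.2  269.1] j6 -0.13
```

```bash
python3 -m inch '{"gripper":[1,1,1,1,1,1,1,1,1,1],"travel":[[0,0,0],[0,-0.01,0.02],[0,-0.017,0.035],[0,-0.017,0.035],[0,-0.017,0.035],[0,-0.017,0.035],[0,-0.017,0.035],[0,-0.017,0.035],[0,-0.014,0.025],[0,0,0]],"dr":[[5.8,0,0],[0,0,0],[0,0,0],[0,0,0],[0,0,0],[0,0,0],[0,0,0],[0,0,0],[0,0,0],[0,0,0]]}'; python3 - <<'E'
from h import *
goto(.667,0.0005,.05,-20.4)
E
```

```text
t: 5.35
ee_pos: [0.6485, -0.016, 0.1347]
ee_rot: [0.58, -0.397, 0.586, 0.404]
wrist_force: [0.0, -0.5, -1.9]
finger_gap: 0.0539
t 5.35 pos [ 0.6485 -0.016   0.1347] yaw 158.98 gap 0.0539 F [ 0.  -0.5 -1.9]
dr [-0.62 -0.13 -0.72] travel_after_turn(mm) [ 84.7 -11.6  21.9] now [ 84.5 -12.4  22.2] j6 -0.59
```

```bash
python3 -m inch '{"gripper":[1,1,1,1,1,1,1],"travel":[[0,-0.012,0.022],[0.016,0,0],[0.016,0,0],[0.016,0,0],[0.016,0,0],[0.008,0,0],[0,0,0]],"dr":[[-0.6,0,-0.7],[0,0,0],[0,0,0],[0,0,0],[0,0,0],[0,0,0],[0,0,0]]}'; python3 - <<'E'
from h import *
goto(.667,0.0005,.010,-20.4)
d=imaging.get_image("wrist");cv2.imwrite("pics/w4.png",d["color"])
d=imaging.get_image("scene");crop("s4.png",d,220,180,120,110,6)
E
```

```text
t: 6.05
ee_pos: [0.662, -0.0007, 0.0539]
ee_rot: [0.577, -0.401, 0.585, 0.405]
wrist_force: [0.1, 0.7, -2.2]
finger_gap: 0.0541
t 6.05 pos [ 0.662  -0.0007  0.0539] yaw 159.49 gap 0.0541 F [ 0.1  0.7 -2.2]
dr [-0.1  -0.41 -0.65] travel_after_turn(mm) [43.9 -4.2  2.9] now [43.8 -4.7  3.2] j6 -0.6
```

View pics/w4.png

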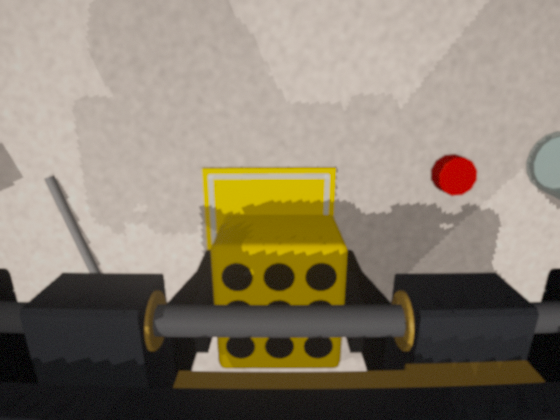

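View pics/s4.png

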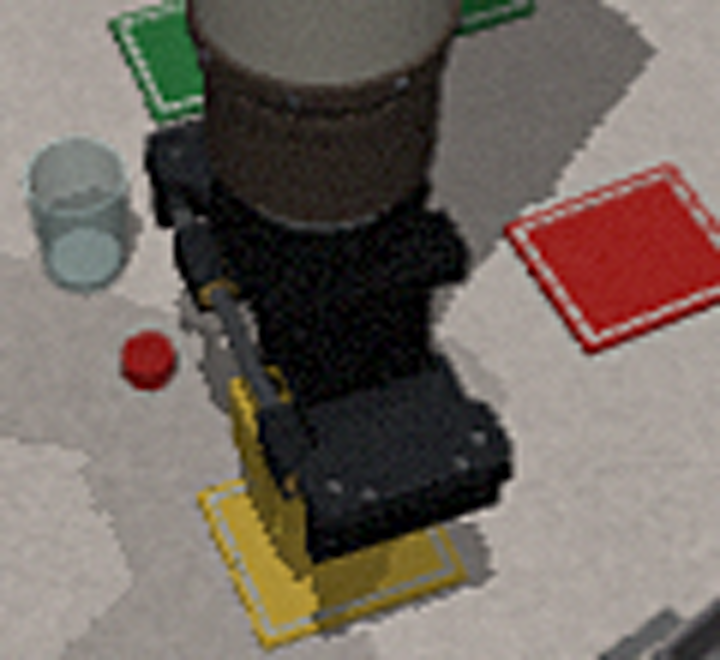

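```bash
python3 - <<'E'
from h import *
d=imaging.get_image("wrist");p,R,s=tool()
for px,z in [((278,252),p[2]+.034),((278,217),p[2]-.006)]:
    X=onz(d,[px],z)[0];print((R.as_matrix().T@(X-p)*1000).round(1))
X=onz(d,[(205,168),(336,168)],.004);print(X, X.mean(0))
goto(.667,0.0005,.010,-20.4)
E
```

```text
[-33.9   0.8 -25.3]
[  6.1   0.8 -25.8]
[[ 0.68938139 -0.05390023  0.004     ]
 [ 0.61569462 -0.02621663  0.004     ]] [ 0.652538   -0.04005843  0.004     ]
t 6.2 pos [ 6.638e-01 -3.000e-04  5.630e-02] yaw 159.53 gap 0.0539 F [ 0.5  0.5 -1.5]
dr [-0.06 -0.29 -0.41] travel_after_turn(mm) [46.3 -2.7  1.9] now [46.3 -3.   2.1] j6 -0.6
```

```bash
python3 -m inch '{"gripper":[1,1,1,1,1,1],"travel":[[0.01,-0.0035,-0.0015],[0.01,0,0],[0.01,0,0],[0.006,0,0],[0.003,0,0],[0,0,0]],"dr":[[0,0,-0.4],[0,0,0],[0,0,0],[0,0,0],[0,0,0],[0,0,0]]}'; python3 - <<'E'
from h import *
goto(.6664,-.003,.010,-20.4)
E
```

```text
t: 6.8
ee_pos: [0.6679, -0.0033, 0.0159]
ee_rot: [0.581, -0.405, 0.581, 0.402]
wrist_force: [-0.3, 0.9, -1.9]
finger_gap: 0.054
t 6.8 pos [ 0.6679 -0.0033  0.0159] yaw 159.53 gap 0.054 F [-0.3  0.9 -1.9]
dr [-0.07 -0.18  0.2 ] travel_after_turn(mm) [ 5.9  1.5 -0.3] now [ 5.9  1.6 -0.2] j6 -0.6
```

```bash
python3 -m inch '{"gripper":[1,1,1],"travel":[[0.003,0.001,0],[0.002,0,0],[0,0,0]],"dr":[[0,0,0],[0,0,0],[0,0,0]]}';python3 -m inch '{"gripper":[1,1,1],"travel":[[0.001,0,0],[0.001,0,0],[0,0,0]],"dr":[[0,0,0],[0,0,0],[0,0,0]]}'
```

```text
t: 7.1
ee_pos: [0.6674, -0.0028, 0.0108]
ee_rot: [0.581, -0.405, 0.581, 0.401]
wrist_force: [0.6, 1.0, -1.6]
finger_gap: 0.0534
t: 7.4
ee_pos: [0.6679, -0.0027, 0.0094]
ee_rot: [0.581, -0.405, 0.58, 0.401]
wrist_force: [-0.1, -0.7, -1.1]
finger_gap: 0.0535
```

```bash
python3 -m inch '{"gripper":[1,1,1],"travel":[[0.001,0,0],[0.001,0,0],[0,0,0]],"dr":[[0,0,0],[0,0,0],[0,0,0]]}'
```

```text
t: 7.7
ee_pos: [0.6682, -0.0026, 0.0094]
ee_rot: [0.582, -0.406, 0.58, 0.401]
wrist_force: [0.1, -0.0, -1.1]
finger_gap: 0.0538
```

```bash
python3 -m inch '{"gripper":[1,1,1],"travel":[[0.0025,0,0],[0,0,0],[0,0,0]],"dr":[[0,0,0],[0,0,0],[0,0,0]]}'
```

```text
t: 8.0
ee_pos: [0.669, -0.0024, 0.0097]
ee_rot: [0.582, -0.407, 0.579, 0.401]
wrist_force: [0.3, -0.0, -1.2]
finger_gap: 0.0538
```

```bash
python3 -m inch '{"gripper":[-1,-1,-1,-1,-1],"travel":[[0,0,0],[0,0,0],[0,0,0],[0,0,0],[0,0,0]],"dr":[[0,0,0],[0,0,0],[0,0,0],[0,0,0],[0,0,0]]}'; python3 - <<'E'
from h import *
goto(.6664,-.003,.010,-20.4)
d=imaging.get_image("wrist");cv2.imwrite("pics/w5.png",d["color"])
E
```

```text
t: 8.5
ee_pos: [0.6695, -0.0025, 0.0086]
ee_rot: [0.582, -0.407, 0.579, 0.401]
wrist_force: [-0.3, 0.7, -0.3]
finger_gap: 0.0837
t 8.5 pos [ 0.6695 -0.0025  0.0086] yaw 159.64 gap 0.0837 F [-0.3  0.7 -0.3]
dr [ 0.04 -0.07  0.53] travel_after_turn(mm) [-1.4  2.7 -1.5] now [-1.4  2.7 -1.5] j6 -0.6
```

View pics/w5.png

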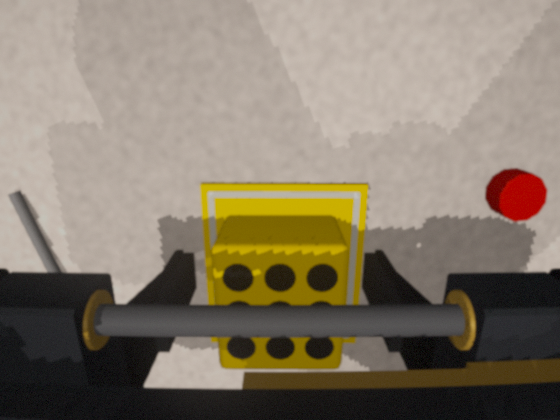

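```bash
python3 -m inch '{"gripper":[-1,-1,-1,-1,-1,-1,-1,-1,-1,-1],"travel":[[-0.01,0,0],[-0.02,0,0],[-0.02,0,0],[-0.02,0,0],[-0.03,0,0],[-0.03,0,0],[-0.03,0,0],[0,0.017,-0.035],[0,0.017,-0.035],[0,0,0]],"dr":[[0,0,0],[0,0,0],[0,0,0],[0,0,0],[0,0,0],[0,0,0],[0,0,0],[0,0,0],[0,0,0],[0,0,0]]}'; python3 - <<'E'
from h import *
goto(.4266,-.2545,.14,-14.3)
d=imaging.get_image("wrist");cv2.imwrite("pics/w6.png",d["color"]);np.save("/tmp/w6.npy",d,allow_pickle=True)
E
```

```text
t: 9.55
ee_pos: [0.6119, -0.0566, 0.1827]
ee_rot: [0.583, -0.409, 0.576, 0.4]
wrist_force: [0.7, -0.1, 0.8]
finger_gap: 0.087
t 9.55 pos [ 0.6119 -0.0566  0.1827] yaw 159.8 gap 0.087 F [ 0.7 -0.1  0.8]
dr [-5.9  -0.01  0.95] travel_after_turn(mm) [  42.7  130.7 -237.5] now [  40.7  106.2 -249.7] j6 -0.53
```

View pics/w6.png

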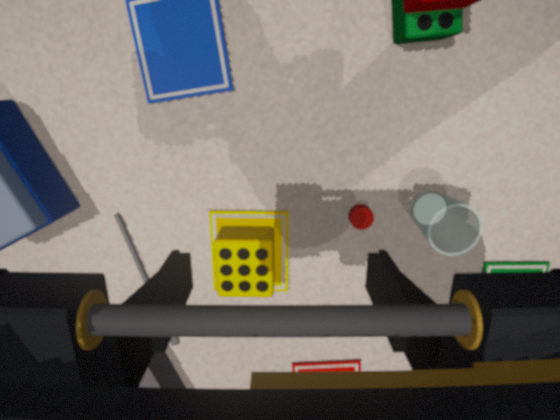

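```bash
python3 - <<'E'
from h import *
d=np.load("/tmp/w6.npy",allow_pickle=True).item()
crop("w6c.png",d,190,190,120,120,6)
P=onz(d,[(209,210),(289,210),(288,291)],.004);print(P.round(4),((P[0]+P[2])/2).round(4))
T=onz(d,[(215,241),(274,240),(273,296),(215,296)],.044);print(T.round(4),T.mean(0).round(4))
E
```

```text
[[ 0.6888 -0.0554  0.004 ]
 [ 0.614  -0.0283  0.004 ]
 [ 0.6457  0.0571  0.004 ]] [0.6672 0.0009 0.004 ]
[[ 0.6827 -0.0357  0.044 ]
 [ 0.6322 -0.0186  0.044 ]
 [ 0.6532  0.035   0.044 ]
 [ 0.7054  0.0166  0.044 ]] [ 0.6684 -0.0007  0.044 ]
```

View pics/w6c.png

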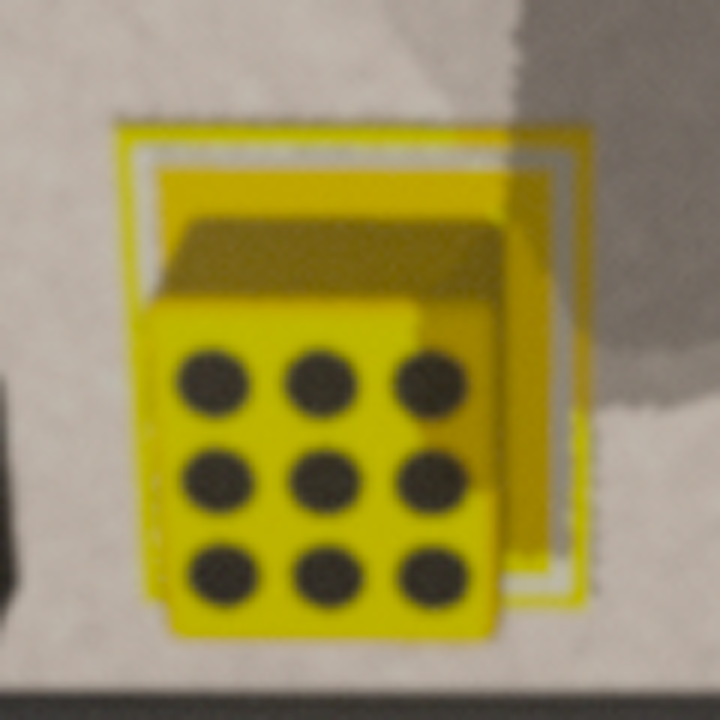

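```bash
python3 -m inch '{"gripper":[-1,-1,-1,-1,-1,-1,-1,-1,-1,-1],"travel":[[0,0,0],[0,0.016,-0.03],[0,0.016,-0.03],[0,0.016,-0.03],[0,0.016,-0.03],[0,0.016,-0.03],[0,0.016,-0.03],[0,0.016,-0.03],[0,0.015,-0.025],[0,0,0]],"dr":[[-5.9,0,0.95],[0,0,0],[0,0,0],[0,0,0],[0,0,0],[0,0,0],[0,0,0],[0,0,0],[0,0,0],[0,0,0]]}'; python3 - <<'E'
from h import *
goto(.4266,-.2545,.11,-14.3)
E
```

```text
t: 10.6
ee_pos: [0.4365, -0.2563, 0.1857]
ee_rot: [0.558, -0.441, 0.553, 0.435]
wrist_force: [0.0, 1.0, -0.6]
finger_gap: 0.0871
t 10.6 pos [ 0.4365 -0.2563  0.1857] yaw 166.52 gap 0.0871 F [ 0.   1.  -0.6]
dr [0.82 0.06 0.61] travel_after_turn(mm) [75.7 10.  -0.7] now [75.6 10.9 -0.7] j6 -0.02
```

```bash
python3 -m inch '{"gripper":[-1,-1,-1,-1,-1,-1,-1],"travel":[[0.0,0.01,-0.001],[0.02,0,0],[0.02,0,0],[0.02,0,0],[0.015,0,0],[0,0,0],[0,0,0]],"dr":[[0.8,0,0.6],[0,0,0],[0,0,0],[0,0,0],[0,0,0],[0,0,0],[0,0,0]]}'; python3 - <<'E'
from h import *
goto(.4266,-.2545,.046,-14.3)
d=imaging.get_image("wrist");cv2.imwrite("pics/w7.png",d["color"]);np.save("/tmp/w7.npy",d,allow_pickle=True)
E
```

```text
t: 11.3
ee_pos: [0.4319, -0.2513, 0.111]
ee_rot: [0.559, -0.436, 0.557, 0.434]
wrist_force: [-0.4, 0.0, 0.4]
finger_gap: 0.0869
t 11.3 pos [ 0.4319 -0.2513  0.111 ] yaw 165.9 gap 0.0869 F [-0.4  0.   0.4]
dr [0.2  0.04 0.23] travel_after_turn(mm) [65.   4.3 -4.4] now [65.   4.6 -4.4] j6 -0.04
```

View pics/w7.png

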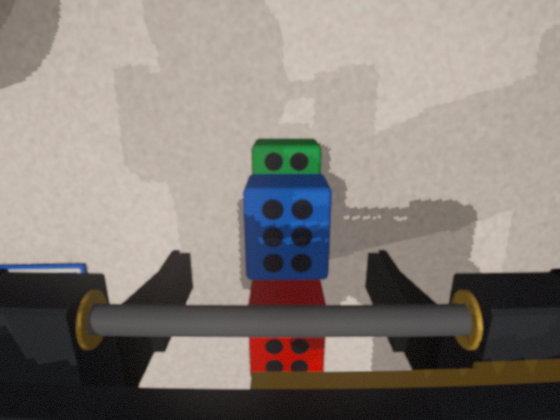

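```bash
python3 - <<'E'
from h import *
d=np.load("/tmp/w7.npy",allow_pickle=True).item()
crop("w7c.png",d,220,130,130,160,5)
T=onz(d,[(245,189),(330,189),(328,279),(247,279)],.08);print(T.round(4),T.mean(0).round(4))
c=T.mean(0);goto(c[0],c[1],.046,-14.3)
E
```

```text
[[ 0.4416 -0.2875  0.08  ]
 [ 0.3961 -0.2761  0.08  ]
 [ 0.4084 -0.2218  0.08  ]
 [ 0.4555 -0.2336  0.08  ]] [ 0.4254 -0.2548  0.08  ]
t 11.35 pos [ 0.4319 -0.2513  0.1111] yaw 165.89 gap 0.0868 F [ 0.9  0.9 -0.2]
dr [0.19 0.05 0.25] travel_after_turn(mm) [65.1  5.4 -4.9] now [65.   5.7 -5. ] j6 -0.04
```

View pics/w7c.png

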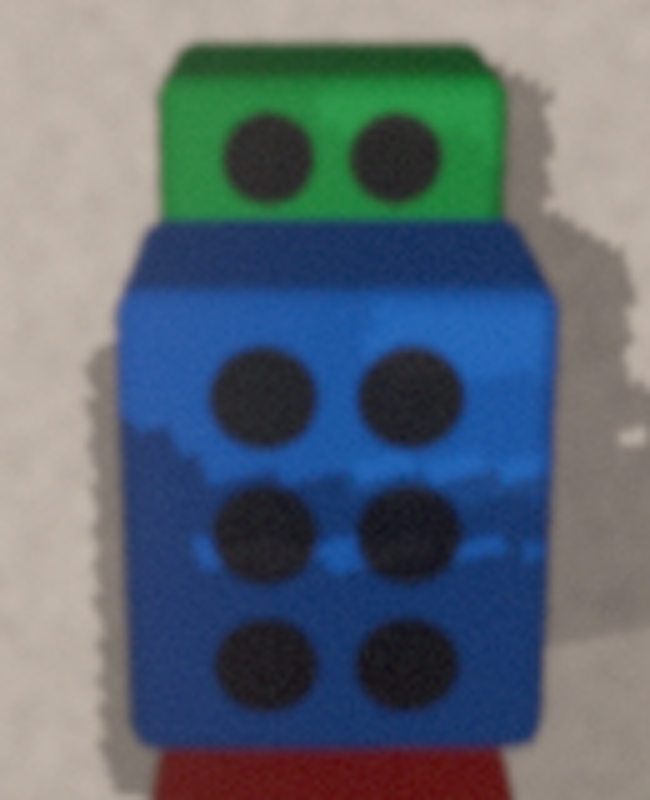

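```bash
python3 -m inch '{"gripper":[-1,-1,-1,-1,-1,-1,-1],"travel":[[0.0,0.005,-0.005],[0,0,0],[0.012,0.0005,0],[0.012,0.0005,0],[0.012,0.0005,0],[0.01,0.0005,0],[0,0,0]],"dr":[[0.2,0,0.2],[0,0,0],[0,0,0],[0,0,0],[0,0,0],[0,0,0],[0,0,0]]}'; python3 - <<'E'
from h import *
goto(.4258,-.2548,.046,-14.3)
E
```

```text
t: 12.05
ee_pos: [0.4271, -0.2559, 0.0691]
ee_rot: [0.561, -0.437, 0.556, 0.43]
wrist_force: [-0.2, 0.1, -0.0]
finger_gap: 0.0869
t 12.05 pos [ 0.4271 -0.2559  0.0691] yaw 165.66 gap 0.0869 F [-0.2  0.1 -0. ]
dr [-0.04  0.03  0.73] travel_after_turn(mm) [23.1  1.6  0.8] now [23.1  1.9  0.8] j6 -0.04
```

```bash
python3 -m inch '{"gripper":[-1,-1,-1],"travel":[[0.012,0.002,0.001],[0.009,0.0005,0],[0.002,0,0]],"dr":[[0,0,0.7],[0,0,0],[0,0,0]]}'; python3 - <<'E'
from h import *
goto(.4258,-.2548,.046,-14.3)
E
```

```text
t: 12.35
ee_pos: [0.426, -0.2547, 0.0457]
ee_rot: [0.559, -0.434, 0.558, 0.433]
wrist_force: [0.1, 0.1, -0.1]
finger_gap: 0.0872
t 12.35 pos [ 0.426  -0.2547  0.0457] yaw 165.66 gap 0.0872 F [ 0.1  0.1 -0.1]
dr [-0.04  0.02  0.14] travel_after_turn(mm) [-0.3  0.2 -0.1] now [-0.3  0.2 -0.1] j6 -0.04
```

```bash
python3 -m inch '{"gripper":[1,1,1,1,1,1,1,1,1,1],"travel":[[0,0,0],[0,0,0],[0,0,0],[0,0,0],[0,0,0],[0,0,0],[-0.008,0,0],[-0.015,0,0],[-0.02,0,0],[-0.02,0,0]],"dr":[[0,0,0],[0,0,0],[0,0,0],[0,0,0],[0,0,0],[0,0,0],[0,0,0],[0,0,0],[0,0,0],[0,0,0]]}'; python3 - <<'E'
from h import *
goto(.6535,-.2065,.11,-12.3)
d=imaging.get_image("scene");crop("s8.png",d,80,180,140,120,5)
E
```

```text
t: 13.35
ee_pos: [0.4231, -0.2538, 0.1087]
ee_rot: [0.558, -0.431, 0.56, 0.435]
wrist_force: [1.1, 0.7, -1.9]
finger_gap: 0.0499
t 13.35 pos [ 0.4231 -0.2538  0.1087] yaw 165.61 gap 0.0499 F [ 1.1  0.7 -1.9]
dr [-2.09  0.06 -0.37] travel_after_turn(mm) [  -1.3 -215.1   95.3] now [  -2.5 -211.4  103.1] j6 -0.04
```

View pics/s8.png

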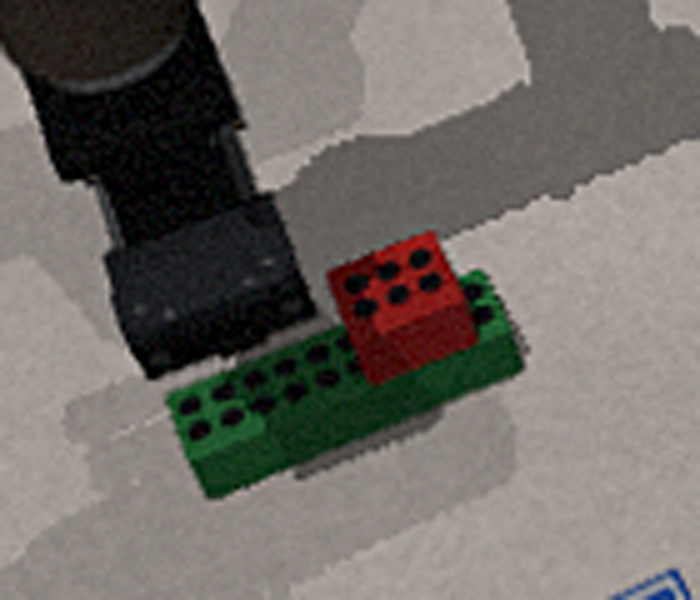

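```bash
python3 -m inch '{"gripper":[1,1,1,1,1,1,1,1,1],"travel":[[-0.005,-0.01,0.005],[-0.002,-0.025,0.011],[-0.002,-0.03,0.013],[-0.002,-0.03,0.014],[-0.002,-0.03,0.014],[-0.002,-0.03,0.014],[-0.002,-0.03,0.014],[-0.002,-0.025,0.012],[0,0,0]],"dr":[[-2,0,-0.4],[0,0,0],[0,0,0],[0,0,0],[0,0,0],[0,0,0],[0,0,0],[0,0,0],[0,0,0]]}'; python3 - <<'E'
from h import *
goto(.6535,-.2065,.05,-12.3)
E
```

```text
t: 14.3
ee_pos: [0.6608, -0.199, 0.1293]
ee_rot: [0.55, -0.448, 0.547, 0.446]
wrist_force: [-0.4, 0.1, -1.4]
finger_gap: 0.0502
t 14.3 pos [ 0.6608 -0.199   0.1293] yaw 168.37 gap 0.0502 F [-0.4  0.1 -1.4]
dr [0.67 0.07 0.31] travel_after_turn(mm) [79.3  5.5 -8.9] now [79.3  6.  -8.9] j6 -0.14
```

```bash
python3 -m inch '{"gripper":[1,1,1,1,1,1,1],"travel":[[0.01,0.0055,-0.009],[0.016,0,0],[0.016,0,0],[0.016,0,0],[0.01,0,0],[0,0,0],[0,0,0]],"dr":[[0.7,0,0.3],[0,0,0],[0,0,0],[0,0,0],[0,0,0],[0,0,0],[0,0,0]]}'; python3 - <<'E'
from h import *
goto(.6535,-.2065,.010,-12.3)
d=imaging.get_image("wrist");cv2.imwrite("pics/w9.png",d["color"]);np.save("/tmp/w9.npy",d,allow_pickle=True)
E
```

```text
t: 15.0
ee_pos: [0.6446, -0.2087, 0.0515]
ee_rot: [0.549, -0.439, 0.554, 0.447]
wrist_force: [-0.3, -0.6, -0.9]
finger_gap: 0.05
t 15.0 pos [ 0.6446 -0.2087  0.0515] yaw 167.52 gap 0.05 F [-0.3 -0.6 -0.9]
dr [-0.18  0.07 -0.8 ] travel_after_turn(mm) [41.5 -8.2  4. ] now [41.4 -8.8  4. ] j6 -0.14
```

View pics/w9.png

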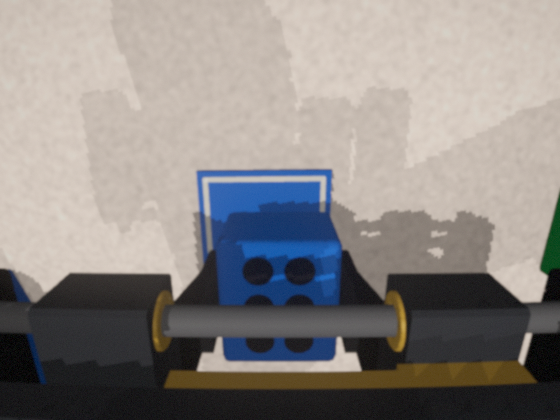

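```bash
python3 - <<'E'
from h import *
d=np.load("/tmp/w9.npy",allow_pickle=True).item();p,R,s=tool();p=np.array([.6446,-.2087,.0515])
print((R.as_matrix().T@(onz(d,[(278,213)],p[2]-.006)[0]-p)*1000).round(1),(R.as_matrix().T@(onz(d,[(278,246)],p[2]+.034)[0]-p)*1000).round(1))
P=onz(d,[(197,170.5),(332.5,169.5)],.004);m=P.mean(0);v=P[1]-P[0];n=np.array([-v[1],v[0]])/np.hypot(v[0],v[1]);n=-n if n[1]<0 else n
print(P,np.hypot(v[0],v[1]),np.degrees(np.arctan2(v[1],v[0])),m[:2]+.045*n)
goto(.6535,-.2065,.010,-12.3)
E
```

```text
[  6.    0.2 -27.1] [-34.    0.3 -27.1]
[[ 0.68179127 -0.25770158  0.004     ]
 [ 0.60372774 -0.24077424  0.004     ]] 0.0798777201809094 167.76536278208997 [ 0.65229571 -0.20525995]
t 15.05 pos [ 0.6445 -0.2086  0.0515] yaw 167.51 gap 0.0495 F [-0.3 -0.1 -1.8]
dr [-0.19  0.08 -0.82] travel_after_turn(mm) [41.5 -8.4  3.9] now [41.4 -8.9  3.9] j6 -0.14
```

```bash
python3 -m inch '{"gripper":[1,1,1,1,1,1,1],"travel":[[0.0,-0.008,0.002],[0,0,0],[0.01,0,0],[0.01,0,0],[0.01,0,0],[0.003,0,0],[0,0,0]],"dr":[[-0.2,0,-0.8],[0,0,0],[0,0,0],[0,0,0],[0,0,0],[0,0,0],[0,0,0]]}'; python3 - <<'E'
from h import *
goto(.6526,-.2079,.010,-12.3)
E
```

```text
t: 15.75
ee_pos: [0.655, -0.2083, 0.0178]
ee_rot: [0.552, -0.445, 0.549, 0.443]
wrist_force: [0.7, 0.7, -2.9]
finger_gap: 0.0498
t 15.75 pos [ 0.655  -0.2083  0.0178] yaw 167.76 gap 0.0498 F [ 0.7  0.7 -2.9]
dr [0.06 0.1  0.3 ] travel_after_turn(mm) [ 7.8  2.4 -0.1] now [ 7.7  2.4 -0.1] j6 -0.14
```

```bash
python3 -m inch '{"gripper":[1,1,1,1,1],"travel":[[0.003,0.002,0],[0.002,0,0],[0.001,0,0],[0.001,0,0],[0,0,0]],"dr":[[0,0,0.3],[0,0,0],[0,0,0],[0,0,0],[0,0,0]]}';python3 -m inch '{"gripper":[1,1,1],"travel":[[0.001,0,0],[0.001,0,0],[0,0,0]],"dr":[[0,0,0],[0,0,0],[0,0,0]]}'
```

```text
t: 16.25
ee_pos: [0.6532, -0.208, 0.0104]
ee_rot: [0.551, -0.444, 0.55, 0.444]
wrist_force: [-0.7, -0.1, -1.9]
finger_gap: 0.0498
t: 16.55
ee_pos: [0.6537, -0.208, 0.0104]
ee_rot: [0.551, -0.444, 0.55, 0.444]
wrist_force: [-0.4, -0.0, -1.5]
finger_gap: 0.0497
```

```bash
python3 -m inch '{"gripper":[1,1,-1,-1,-1,-1,-1],"travel":[[0.0015,0,0],[0.0,0,0],[0,0,0],[0,0,0],[0,0,0],[0,0,0],[0,0,0]],"dr":[[0,0,0],[0,0,0],[0,0,0],[0,0,0],[0,0,0],[0,0,0],[0,0,0]]}';python3 -m inch '{"gripper":[-1,-1,-1,-1,-1,-1,-1,-1,-1],"travel":[[-0.01,0,0],[-0.02,0,0],[-0.02,0,0],[-0.02,0,0],[-0.02,0,0],[-0.02,0,0],[-0.02,0,0],[-0.02,0.02,-0.02],[0,0.02,-0.02]],"dr":[[0,0,0],[0,0,0],[0,0,0],[0,0,0],[0,0,0],[0,0,0],[0,0,0],[0,0,0],[0,0,0]]}'; python3 - <<'E'
from h import *
goto(.4454,-.1812,.15,-14.3)
d=imaging.get_image("wrist");crop("w10.png",d,150,100,400,300,2);np.save("/tmp/w10.npy",d,allow_pickle=True)
E
```

```text
t: 17.25
ee_pos: [0.6551, -0.2084, 0.0099]
ee_rot: [0.552, -0.445, 0.549, 0.443]
wrist_force: [-0.2, 0.6, -0.3]
finger_gap: 0.0814
t: 18.15
ee_pos: [0.6089, -0.2387, 0.171]
ee_rot: [0.551, -0.448, 0.547, 0.443]
wrist_force: [0.2, 1.1, 0.5]
finger_gap: 0.0872
t 18.15 pos [ 0.6089 -0.2387  0.171 ] yaw 168.11 gap 0.0872 F [0.2 1.1 0.5]
dr [ 2.41 -0.02  0.57] travel_after_turn(mm) [ 21.  172.6  15.4] now [ 19.3 172.   22.6] j6 -0.08
```

View pics/w10.png

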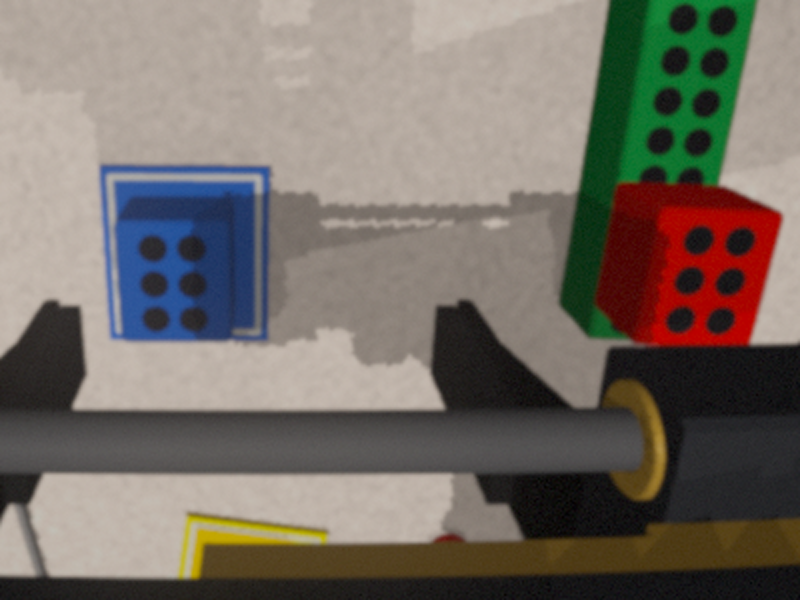

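```bash
python3 - <<'E'
from h import *
d=np.load("/tmp/w10.npy",allow_pickle=True).item()
pp=lambda l:[pix(u,150,100,2) for u in l]
P=onz(d,pp([(100,166),(270,166),(266,341),(112,340)]),.004);T=onz(d,pp([(117,221),(233,221),(232,338),(123,338)]),.044)
print(P.mean(0)*1000,T.mean(0)*1000)
R=onz(d,pp([(664,207),(780,214),(749,345),(635,342)]),.08);print(R.round(4),R.mean(0))
E
```

```text
[ 652.58394806 -204.89860422    4.        ] [ 652.11663187 -208.82192357   44.        ]
[[ 0.4605 -0.2146  0.08  ]
 [ 0.416  -0.2026  0.08  ]
 [ 0.4277 -0.149   0.08  ]
 [ 0.4739 -0.1606  0.08  ]] [ 0.44454048 -0.18166239  0.08      ]
```

```bash
python3 -m inch '{"gripper":[-1,-1,-1,-1,-1,-1,-1,-1,-1],"travel":[[0,0,0],[0,0.025,0.002],[0,0.03,0.003],[0,0.03,0.003],[0,0.03,0.003],[0,0.03,0.003],[0,0.025,0.003],[0,0,0],[0,0,0]],"dr":[[2.4,0,0.6],[0,0,0],[0,0,0],[0,0,0],[0,0,0],[0,0,0],[0,0,0],[0,0,0],[0,0,0]]}'; python3 - <<'E'
from h import *
goto(.4448,-.1815,.11,-14.3)
E
```

```text
t: 19.1
ee_pos: [0.437, -0.1804, 0.1767]
ee_rot: [0.561, -0.432, 0.559, 0.431]
wrist_force: [-0.1, -0.2, -0.6]
finger_gap: 0.0867
t 19.1 pos [ 0.437  -0.1804  0.1767] yaw 165.2 gap 0.0867 F [-0.1 -0.2 -0.6]
dr [-0.5   0.05  0.17] travel_after_turn(mm) [66.7 -7.8  0.8] now [66.7 -7.6  0.8] j6 -0.21
```

```bash
python3 -m inch '{"gripper":[-1,-1,-1,-1,-1,-1,-1,-1],"travel":[[0.0,-0.0065,0.001],[0,0,0],[0.012,0.0,0],[0.018,0.0005,0],[0.018,0.0005,0],[0.015,0.0005,0],[0.006,0,0],[0,0,0]],"dr":[[-0.5,0,0.2],[0,0,0],[0,0,0],[0,0,0],[0,0,0],[0,0,0],[0,0,0],[0,0,0]]}'; python3 - <<'E'
from h import *
goto(.4448,-.1815,.046,-14.3)
d=imaging.get_image("wrist");cv2.imwrite("pics/w11.png",d["color"]);np.save("/tmp/w11.npy",d,allow_pickle=True)
E
```

```text
t: 19.9
ee_pos: [0.4512, -0.1829, 0.1056]
ee_rot: [0.559, -0.435, 0.558, 0.433]
wrist_force: [-0.1, 0.5, 0.2]
finger_gap: 0.087
t 19.9 pos [ 0.4512 -0.1829  0.1056] yaw 165.71 gap 0.087 F [-0.1  0.5  0.2]
dr [0.01 0.   0.2 ] travel_after_turn(mm) [59.6  6.5 -0.2] now [59.6  6.7 -0.2] j6 -0.2
```

View pics/w11.png

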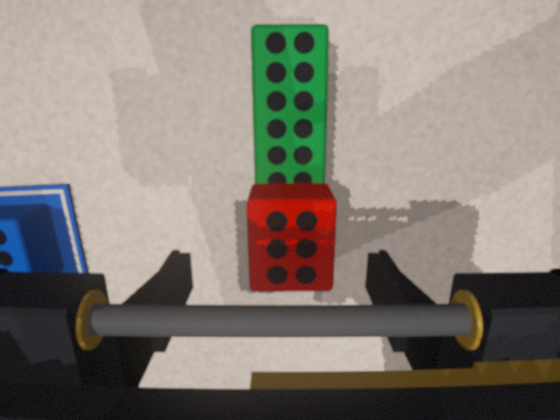

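```bash
python3 -m inch '{"gripper":[-1,-1,-1,-1,-1,-1],"travel":[[0.0,0.0065,0],[0,0,0],[0.012,0.0005,0],[0.012,0.0005,0],[0.01,0.0005,0],[0,0,0]],"dr":[[0,0,0.2],[0,0,0],[0,0,0],[0,0,0],[0,0,0],[0,0,0]]}'; python3 - <<'E'
from h import *
goto(.4448,-.1815,.046,-14.3)
E
```

```text
t: 20.55
ee_pos: [0.4467, -0.1812, 0.0753]
ee_rot: [0.561, -0.437, 0.555, 0.431]
wrist_force: [-0.2, -0.7, 0.2]
finger_gap: 0.0872
t 20.55 pos [ 0.4467 -0.1812  0.0753] yaw 165.76 gap 0.0872 F [-0.2 -0.7  0.2]
dr [0.06 0.08 0.61] travel_after_turn(mm) [29.3  1.8 -0.7] now [29.3  2.1 -0.7] j6 -0.2
```

```bash
python3 -m inch '{"gripper":[-1,-1,-1,-1],"travel":[[0.012,0.002,-0.001],[0.011,0.0005,0],[0.005,0,0],[0.001,0,0]],"dr":[[0,0,0.6],[0,0,0],[0,0,0],[0,0,0]]}'; python3 - <<'E'
from h import *
goto(.4448,-.1815,.046,-14.3)
E
```

```text
t: 20.95
ee_pos: [0.4453, -0.1818, 0.0457]
ee_rot: [0.559, -0.435, 0.557, 0.434]
wrist_force: [-0.1, -0.6, -0.2]
finger_gap: 0.0872
t 20.95 pos [ 0.4453 -0.1818  0.0457] yaw 165.79 gap 0.0872 F [-0.1 -0.6 -0.2]
dr [0.09 0.1  0.13] travel_after_turn(mm) [-0.3  0.6  0.2] now [-0.3  0.6  0.2] j6 -0.2
```

```bash
python3 -m inch '{"gripper":[1,1,1,1,1,1,1,1,1,1],"travel":[[0,0,0],[0,0,0],[0,0,0],[0,0,0],[0,0,0],[0,0,0],[-0.008,0,0],[-0.016,0,0],[-0.03,0,0],[-0.03,0,0]],"dr":[[0,0,0],[0,0,0],[0,0,0],[0,0,0],[0,0,0],[0,0,0],[0,0,0],[0,0,0],[0,0,0],[0,0,0]]}'; python3 - <<'E'
from h import *
goto(.6505,.202,.13,-16.7)
d=imaging.get_image("scene");crop("s12.png",d,80,180,140,120,5)
E
```

```text
t: 21.95
ee_pos: [0.442, -0.1816, 0.1301]
ee_rot: [0.557, -0.432, 0.56, 0.436]
wrist_force: [1.4, 0.8, -0.2]
finger_gap: 0.05
t 21.95 pos [ 0.442  -0.1816  0.1301] yaw 165.74 gap 0.05 F [ 1.4  0.8 -0.2]
dr [ 2.44  0.02 -0.46] travel_after_turn(mm) [ 1.000e-01 -8.950e+01  4.273e+02] now [  -0.5 -107.7  423.1] j6 -0.2
```

View pics/s12.png

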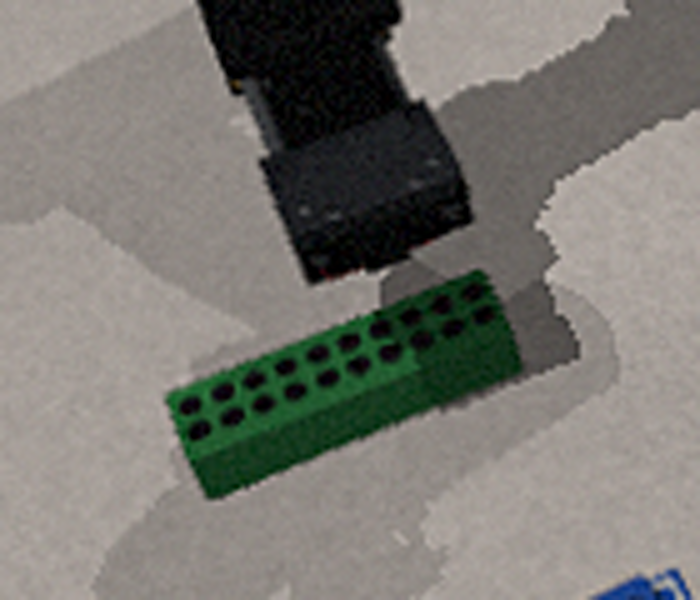

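Red is lifted and green is undisturbed. Next, carry red to its plate.

```bash
python3 -m inch '{"gripper":[1,1,1,1,1,1,1,1,1,1],"travel":[[-0.005,-0.01,0.02],[-0.004,-0.008,0.035],[-0.004,-0.009,0.042],[-0.003,-0.009,0.042],[-0.002,-0.009,0.042],[-0.002,-0.009,0.042],[-0.002,-0.009,0.042],[-0.002,-0.009,0.042],[-0.002,-0.009,0.042],[0,0,0.02]],"dr":[[2.4,0,-0.4],[0,0,0],[0,0,0],[0,0,0],[0,0,0],[0,0,0],[0,0,0],[0,0,0],[0,0,0],[0,0,0]]}'; python3 - <<'E'
from h import *
goto(.6505,.202,.13,-16.7)
E
```

```text
t: 23.0
ee_pos: [0.6341, 0.1586, 0.1718]
ee_rot: [0.574, -0.424, 0.563, 0.416]
wrist_force: [0.4, -1.3, -0.5]
finger_gap: 0.0496
t 23.0 pos [0.6341 0.1586 0.1718] yaw 162.92 gap 0.0496 F [ 0.4 -1.3 -0.5]
dr [-0.38  0.33  1.06] travel_after_turn(mm) [41.8 -3.2 46.2] now [42.1 -2.1 46. ] j6 -0.8
```

```bash
python3 -m inch '{"gripper":[1,1,1,1,1,1,1,1,1,1],"travel":[[0,-0.002,0.023],[0,-0.001,0.018],[0,0,0],[0.02,0,0],[0.025,0,0],[0.025,0,0],[0.025,0,0],[0.016,0,0],[0.008,0,0],[0,0,0]],"dr":[[-0.4,0.3,1],[0,0,0],[0,0,0],[0,0,0],[0,0,0],[0,0,0],[0,0,0],[0,0,0],[0,0,0],[0,0,0]]}'; python3 - <<'E'
from h import *
goto(.6505,.202,.01,-16.7)
d=imaging.get_image("wrist");cv2.imwrite("pics/w13.png",d["color"]);np.save("/tmp/w13.npy",d,allow_pickle=True)
E
```

```text
t: 24.0
ee_pos: [0.6451, 0.1954, 0.0501]
ee_rot: [0.566, -0.421, 0.569, 0.422]
wrist_force: [-0.2, 0.1, -1.2]
finger_gap: 0.0494
t 24.0 pos [0.6451 0.1954 0.0501] yaw 163.26 gap 0.0494 F [-0.2  0.1 -1.2]
dr [-0.04 -0.13 -0.22] travel_after_turn(mm) [40.1 -3.3  7.9] now [40.  -3.4  8. ] j6 -0.82
```

View pics/w13.png

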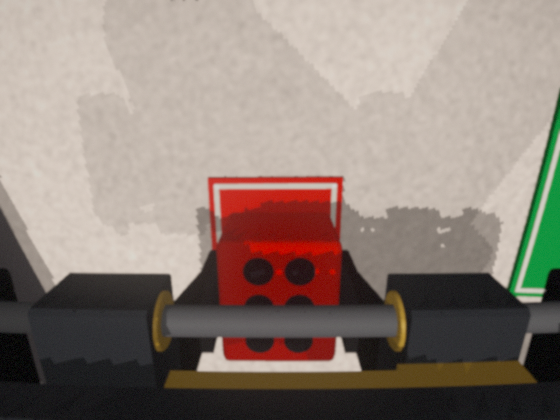

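```bash
python3 - <<'E'
from h import *
d=np.load("/tmp/w13.npy",allow_pickle=True).item();p,R,s=tool();p=np.array([.6451,.1954,.0501])
crop("w13c.png",d,190,160,180,110,4)
print((R.as_matrix().T@(onz(d,[(278,213)],p[2]-.006)[0]-p)*1000).round(1),(R.as_matrix().T@(onz(d,[(278,243)],p[2]+.034)[0]-p)*1000).round(1))
P=onz(d,[(208,178),(344,177.5)],.004);m=P.mean(0);v=P[1]-P[0];n=np.array([-v[1],v[0]])/np.hypot(v[0],v[1]);n=-n if n[1]<0 else n
print(P,np.hypot(v[0],v[1]),np.degrees(np.arctan2(v[1],v[0])),m[:2]+.045*n)
E
```

```text
[  6.    0.3 -27.1] [-34.    0.3 -28.3]
[[0.67404351 0.14945762 0.004     ]
 [0.59712931 0.17234115 0.004     ]] 0.08024618383107678 163.43119167455922 [0.6484189  0.20403089]
```

View pics/w13c.png

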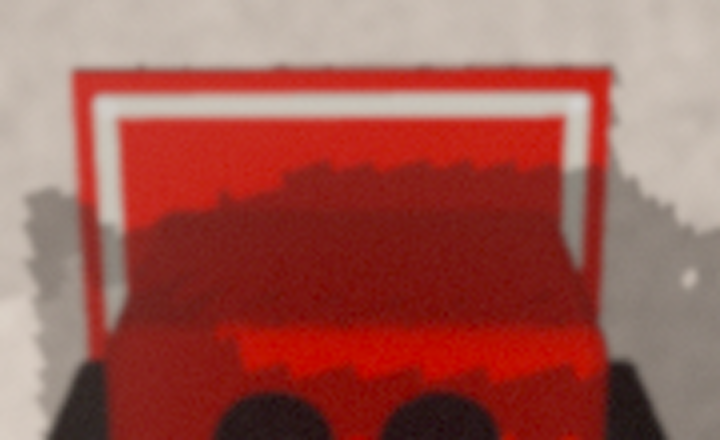

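```bash
python3 -m inch '{"gripper":[1,1,1,1,1,1,1,1],"travel":[[0.0,-0.002,0.0075],[0,0,0],[0.01,0,0],[0.01,0,0],[0.01,0,0],[0.003,0,0],[0.001,0,0],[0,0,0]],"dr":[[0,-0.1,-0.2],[0,0,0],[0,0,0],[0,0,0],[0,0,0],[0,0,0],[0,0,0],[0,0,0]]}'; python3 - <<'E'
from h import *
goto(.6492,.202,.010,-16.7)
E
```

```text
t: 24.85
ee_pos: [0.6519, 0.2036, 0.0175]
ee_rot: [0.57, -0.423, 0.565, 0.421]
wrist_force: [-0.4, -0.4, -1.8]
finger_gap: 0.0499
t 24.85 pos [0.6519 0.2036 0.0175] yaw 163.29 gap 0.0499 F [-0.4 -0.4 -1.8]
dr [-0.01  0.24  0.31] travel_after_turn(mm) [ 7.5  2.2 -2.3] now [ 7.5  2.2 -2.3] j6 -0.83
```

```bash
python3 -m inch '{"gripper":[1,1,1,1,1],"travel":[[0.003,0.002,-0.002],[0.002,0,0],[0.001,0,0],[0.001,0,0],[0,0,0]],"dr":[[0,0.2,0.3],[0,0,0],[0,0,0],[0,0,0],[0,0,0]]}';python3 -m inch '{"gripper":[1,1,1],"travel":[[0.001,0,0],[0.001,0,0],[0,0,0]],"dr":[[0,0,0],[0,0,0],[0,0,0]]}'
```

```text
t: 25.35
ee_pos: [0.6499, 0.2024, 0.011]
ee_rot: [0.568, -0.422, 0.567, 0.422]
wrist_force: [0.6, 1.5, -0.5]
finger_gap: 0.0499
t: 25.65
ee_pos: [0.6502, 0.2025, 0.0109]
ee_rot: [0.568, -0.422, 0.566, 0.422]
wrist_force: [-0.7, -0.3, -1.3]
finger_gap: 0.0501
```

```bash
python3 -m inch '{"gripper":[1,1],"travel":[[0.002,0,0],[0,0,0]],"dr":[[0,0,0],[0,0,0]]}'; python3 -m inch '{"gripper":[1,1],"travel":[[0.002,0,0],[0.001,0,0]],"dr":[[0,0,0],[0,0,0]]}'
```

```text
t: 25.85
ee_pos: [0.6506, 0.2028, 0.0111]
ee_rot: [0.569, -0.423, 0.566, 0.422]
wrist_force: [-0.1, 0.4, -0.9]
finger_gap: 0.0494
t: 26.05
ee_pos: [0.651, 0.203, 0.0107]
ee_rot: [0.569, -0.423, 0.565, 0.422]
wrist_force: [-3.1, -1.2, 5.0]
finger_gap: 0.0495
```

Contact is confirmed: 5 N up at the wrist and no further descent. Release and rise.

```bash
python3 -m inch '{"gripper":[-1,-1,-1,-1,-1],"travel":[[0,0,0],[0,0,0],[0,0,0],[0,0,0],[0,0,0]],"dr":[[0,0,0],[0,0,0],[0,0,0],[0,0,0],[0,0,0]]}';python3 -m inch '{"gripper":[-1,-1,-1,-1,-1,-1,-1,-1,-1],"travel":[[-0.01,0,0],[-0.02,0,0],[-0.02,0,0],[-0.02,0,0],[-0.02,0,0],[-0.02,0,0],[-0.025,0.015,-0.02],[-0.025,0.02,-0.03],[0,0.01,-0.03]],"dr":[[0,0,0],[0,0,0],[0,0,0],[0,0,0],[0,0,0],[0,0,0],[0,0,0],[0,0,0],[0,0,0]]}'; python3 - <<'E'
from h import *
goto(.436,-.218,.15,-14.3)
d=imaging.get_image("wrist");cv2.imwrite("pics/w14.png",cv2.resize(d["color"],None,fx=1.4,fy=1.4));np.save("/tmp/w14.npy",d,allow_pickle=True)
d=imaging.get_image("side");crop("side14.png",d,200,90,180,230,2.5);np.save("/tmp/side14.npy",d,allow_pickle=True)
E
```

```text
t: 26.55
ee_pos: [0.6513, 0.2031, 0.0092]
ee_rot: [0.569, -0.423, 0.565, 0.422]
wrist_force: [-0.8, -0.3, 0.1]
finger_gap: 0.0812
t: 27.45
ee_pos: [0.5857, 0.1398, 0.1785]
ee_rot: [0.569, -0.425, 0.563, 0.422]
wrist_force: [0.5, 0.1, 1.2]
finger_gap: 0.0873
t 27.45 pos [0.5857 0.1398 0.1785] yaw 163.62 gap 0.0873 F [0.5 0.1 1.2]
dr [-2.07  0.21  0.5 ] travel_after_turn(mm) [  28.5   56.6 -383.7] now [  26.6   43.  -385.6] j6 -0.79
```

View pics/w14.png

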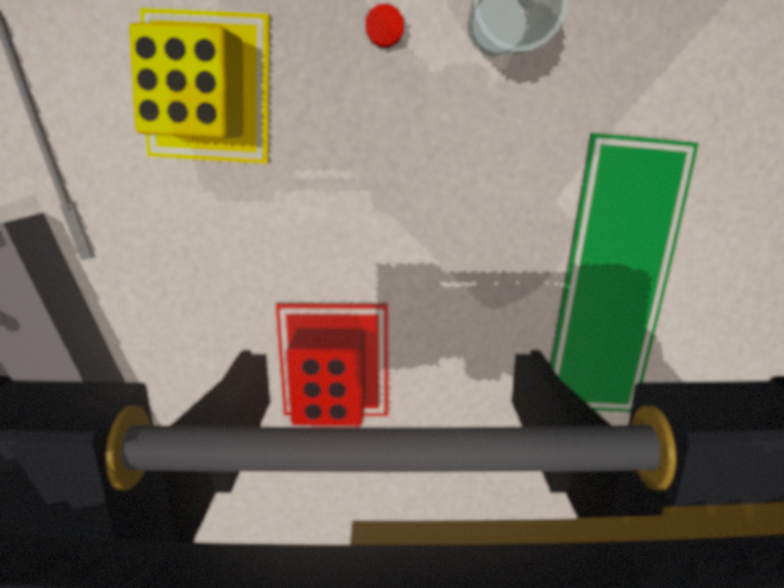

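View pics/side14.png

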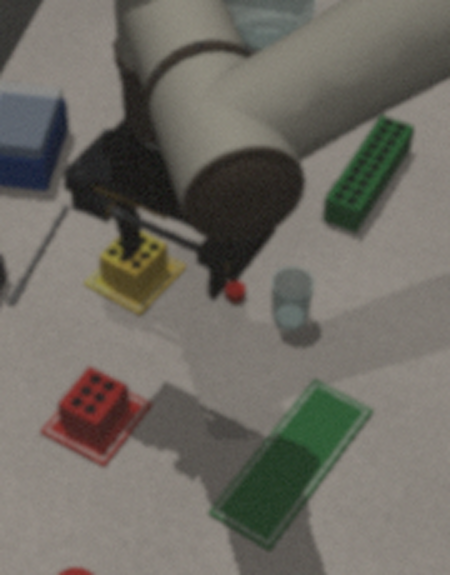

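```bash
python3 - <<'E'
from h import *
d=np.load("/tmp/w14.npy",allow_pickle=True).item();B=np.load("/tmp/side14.npy",allow_pickle=True).item()
pp=lambda l:[pix(u,0,0,1.4) for u in l]
P=onz(d,pp([(276,303),(388,304),(388,415),(284,414)]),.004);T=onz(d,pp([(288,347),(364,347),(362,426),(292,423)]),.044)
print("red",P.mean(0)*1000,T.mean(0)*1000,T.round(3))
ow=[(d,q,S) for q,S in zip(pp([(592,133),(698,143),(631,411),(550,405)]),[(1,-1,1),(-1,-1,1),(-1,1,1),(1,1,1)])]
os=[(B,pix(u,200,90,2.5),S) for u,S in [((317,380),(1,-1,1)),((372,412),(-1,-1,1)),((270,548),(-1,1,1)),((210,513),(1,1,1))]]
for o in(ow,ow[:3],os,ow+os):
    q,e=fitbox(o,.072,.2,.002,.004,x0=(.43,.17,-.2));print(q[:2].round(4),np.degrees(q[2]).round(2),e.round(1).tolist())
E
```

```text
red [648.40650753 203.13918497   4.        ] [648.52019055 202.40080522  44.        ] [[0.663 0.168 0.044]
 [0.616 0.182 0.044]
 [0.635 0.237 0.044]
 [0.68  0.222 0.044]]
[0.4408 0.2024] -20.49 [[-0.2, -0.8], [0.4, -0.4], [1.7, 1.0], [-6.0, 1.5]]
[0.4417 0.2024] -20.89 [[-0.4, -0.8], [0.2, 0.1], [0.2, 1.3]]
[0.4391 0.2029] -20.67 [[-0.4, -0.3], [1.1, -0.4], [0.1, 1.0], [-0.5, -0.2]]
[0.4403 0.2026] -20.26 [[-0.1, -0.6], [0.7, -0.6], [2.6, 1.0], [-5.1, 1.7], [-1.1, -0.6], [0.5, -0.7], [-0.1, 0.8], [-0.8, -0.2]]
```

```bash
python3 -m inch '{"gripper":[-1,-1,-1,-1,-1,-1,-1,-1,-1,-1],"travel":[[0,0,0],[0,0.006,-0.035],[0,0.006,-0.045],[0,0.006,-0.045],[0,0.006,-0.045],[0,0.006,-0.045],[0,0.006,-0.045],[0,0.006,-0.045],[0,0.006,-0.045],[0,0.003,-0.02]],"dr":[[-2,0.2,0.5],[0,0,0],[0,0,0],[0,0,0],[0,0,0],[0,0,0],[0,0,0],[0,0,0],[0,0,0],[0,0,0]]}'; python3 - <<'E'
from h import *
goto(.4364,-.2183,.11,-14.3)
E
```

```text
t: 28.55
ee_pos: [0.4425, -0.2162, 0.1811]
ee_rot: [0.558, -0.437, 0.556, 0.434]
wrist_force: [-0.2, -0.2, 0.8]
finger_gap: 0.0871
t 28.55 pos [ 0.4425 -0.2162  0.1811] yaw 166.03 gap 0.0871 F [-0.2 -0.2  0.8]
dr [0.33 0.   0.23] travel_after_turn(mm) [71.1  5.4 -3.5] now [71.1  5.7 -3.5] j6 -0.12
```

```bash
python3 -m inch '{"gripper":[-1,-1,-1,-1,-1,-1,-1,-1],"travel":[[0.0,0.005,-0.003],[0,0,0],[0.018,0.0005,0],[0.02,0.001,0],[0.02,0.001,0],[0.02,0.001,0],[0.02,0.0005,0],[0,0,0]],"dr":[[0.3,0,0.2],[0,0,0],[0,0,0],[0,0,0],[0,0,0],[0,0,0],[0,0,0],[0,0,0]]}'; python3 - <<'E'
from h import *
goto(.4364,-.2183,.006,-14.3)
d=imaging.get_image("wrist");cv2.imwrite("pics/w15.png",d["color"]);np.save("/tmp/w15.npy",d,allow_pickle=True)
d=imaging.get_image("scene");crop("s15.png",d,80,180,140,120,5)
E
```

```text
t: 29.35
ee_pos: [0.4394, -0.2136, 0.0828]
ee_rot: [0.559, -0.438, 0.555, 0.433]
wrist_force: [-0.4, -0.0, 0.1]
finger_gap: 0.0868
t 29.35 pos [ 0.4394 -0.2136  0.0828] yaw 165.98 gap 0.0868 F [-0.4 -0.   0.1]
dr [0.28 0.03 0.5 ] travel_after_turn(mm) [76.8  1.7 -5.3] now [76.8  2.4 -5.3] j6 -0.13
```

View pics/w15.png

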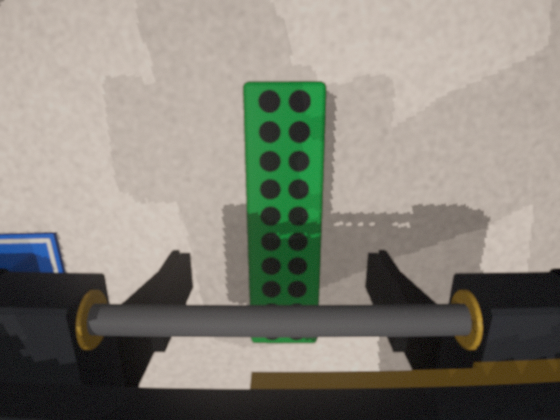

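```bash
python3 - <<'E'
from h import *
d=np.load("/tmp/w15.npy",allow_pickle=True).item()
T=onz(d,[(243.5,83),(326,83),(317.5,342),(252.5,342)],.04);print(T.round(4),T.mean(0).round(4),np.linalg.norm(T[0]-T[3]))
c=T.mean(0);goto(c[0],c[1],.006,-14.3)
E
```

```text
[[ 0.4361 -0.3043  0.04  ]
 [ 0.393  -0.2935  0.04  ]
 [ 0.4324 -0.1319  0.04  ]
 [ 0.4754 -0.1423  0.04  ]] [ 0.4342 -0.218   0.04  ] 0.1666456179096303
t 29.45 pos [ 0.4414 -0.2144  0.0853] yaw 166.02 gap 0.0873 F [ 0.1 -0.5  0.9]
dr [0.32 0.02 0.82] travel_after_turn(mm) [79.3  6.1 -5.3] now [79.2  7.3 -5.3] j6 -0.13
```

```bash
python3 -m inch '{"gripper":[-1,-1,-1,-1,-1,-1,-1],"travel":[[0.0,0.005,-0.005],[0,0,0],[0.014,0.0005,0],[0.015,0.001,0],[0.015,0.001,0],[0.008,0.0005,0],[0,0,0]],"dr":[[0.3,0,0.7],[0,0,0],[0,0,0],[0,0,0],[0,0,0],[0,0,0],[0,0,0]]}'; python3 - <<'E'
from h import *
goto(.4353,-.2183,.008,-14.3)
E
```

```text
t: 30.15
ee_pos: [0.4389, -0.2185, 0.0393]
ee_rot: [0.562, -0.439, 0.554, 0.429]
wrist_force: [-0.4, -0.2, 0.2]
finger_gap: 0.087
t 30.15 pos [ 0.4389 -0.2185  0.0393] yaw 165.8 gap 0.087 F [-0.4 -0.2  0.2]
dr [0.1  0.07 1.06] travel_after_turn(mm) [31.3  3.6 -0.7] now [31.2  4.2 -0.7] j6 -0.12
```

```bash
python3 -m inch '{"gripper":[-1,-1,-1,-1],"travel":[[0.01,0.0035,0],[0.01,0.0005,0],[0.005,0,0],[0.002,0,0]],"dr":[[0,0,1],[0,0,0],[0,0,0],[0,0,0]]}'; python3 - <<'E'
from h import *
goto(.4353,-.2183,.008,-14.3)
E
```

```text
t: 30.55
ee_pos: [0.4368, -0.218, 0.0122]
ee_rot: [0.559, -0.435, 0.557, 0.434]
wrist_force: [-0.1, 0.8, 1.3]
finger_gap: 0.0872
t 30.55 pos [ 0.4368 -0.218   0.0122] yaw 165.81 gap 0.0872 F [-0.1  0.8  1.3]
dr [0.11 0.08 0.23] travel_after_turn(mm) [ 4.2  1.4 -0.7] now [ 4.1  1.4 -0.7] j6 -0.12
```

```bash
python3 -m inch '{"gripper":[-1,-1,1,1,1,1,1,1],"travel":[[0.003,0.001,-0.001],[0,0,0],[0,0,0],[0,0,0],[0,0,0],[0,0,0],[0,0,0],[0,0,0]],"dr":[[0,0,0.2],[0,0,0],[0,0,0],[0,0,0],[0,0,0],[0,0,0],[0,0,0],[0,0,0]]}'; python3 - <<'E'
from h import *
goto(.4353,-.2183,.008,-14.3)
E
python3 -m inch '{"gripper":[1,1,1,1,1,1,1],"travel":[[-0.005,0,0],[-0.012,0,0],[-0.02,0,0],[-0.025,0,0],[-0.03,0,0],[-0.03,0,0],[0,0,0]],"dr":[[0,0,0],[0,0,0],[0,0,0],[0,0,0],[0,0,0],[0,0,0],[0,0,0]]}'; python3 - <<'E'
from h import *
goto(.4405,.2026,.15,-20.7)
d=imaging.get_image("wrist");cv2.imwrite("pics/w16.png",d["color"]);np.save("/tmp/w16.npy",d,allow_pickle=True)
E
```

```text
t: 31.35
ee_pos: [0.436, -0.2189, 0.0094]
ee_rot: [0.559, -0.435, 0.557, 0.434]
wrist_force: [-2.0, 2.3, 0.9]
finger_gap: 0.0467
t 31.35 pos [ 0.436  -0.2189  0.0094] yaw 165.83 gap 0.0467 F [-2.   2.3  0.9]
dr [0.13 0.08 0.08] travel_after_turn(mm) [1.4 0.8 0.4] now [1.4 0.8 0.4] j6 -0.11
t: 32.05
ee_pos: [0.4316, -0.2179, 0.1331]
ee_rot: [0.557, -0.43, 0.56, 0.437]
wrist_force: [1.0, -0.2, -2.8]
finger_gap: 0.046
t 32.05 pos [ 0.4316 -0.2179  0.1331] yaw 165.68 gap 0.046 F [ 1.  -0.2 -2.8]
dr [ 6.38  0.08 -0.59] travel_after_turn(mm) [-16.9 140.3 396.5] now [-15.1  95.6 409.7] j6 -0.11
```

View pics/w16.png

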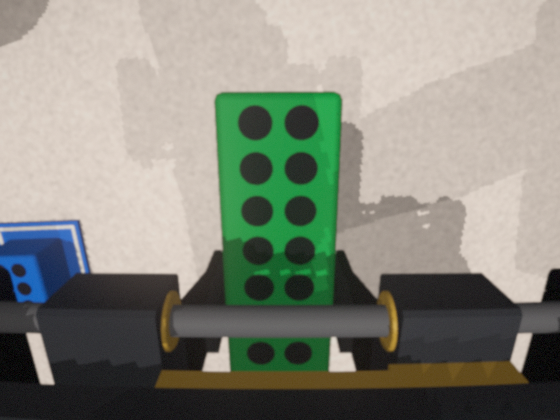

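```bash
python3 - <<'E'
from h import *
d=np.load("/tmp/w16.npy",allow_pickle=True).item();p,R,s=tool();p=np.array([.4316,-.2179,.1331])
print((R.as_matrix().T@(onz(d,[(278,97),(278,94)],p[2]-.0094+.04)-p).T*1000).round(1))
E
python3 -m inch '{"gripper":[1,1,1,1,1,1,1,1,1,1],"travel":[[-0.004,0,0],[-0.004,0.004,0.01],[-0.002,0.01,0.025],[-0.002,0.014,0.035],[-0.002,0.014,0.04],[-0.002,0.014,0.04],[-0.002,0.014,0.04],[-0.002,0.014,0.04],[-0.002,0.014,0.035],[0,0.008,0.025]],"dr":[[2.4,0,-0.6],[4,0,0],[0,0,0],[0,0,0],[0,0,0],[0,0,0],[0,0,0],[0,0,0],[0,0,0],[0,0,0]]}'; python3 - <<'E'
from h import *
goto(.4405,.2026,.14,-20.7)
E
```

```text
[[-30.8 -30.8]
 [  0.3   0.3]
 [-82.2 -83.2]]
t: 33.1
ee_pos: [0.4219, 0.0991, 0.1383]
ee_rot: [0.575, -0.387, 0.597, 0.404]
wrist_force: [0.7, -0.5, -2.0]
finger_gap: 0.0458
t 33.1 pos [0.4219 0.0991 0.1383] yaw 158.05 gap 0.0458 F [ 0.7 -0.5 -2. ]
dr [-1.24 -0.61 -2.16] travel_after_turn(mm) [ -1.7  19.2 103.4] now [ -2.   21.5 102.9] j6 -0.95
```

```bash
python3 -m inch '{"gripper":[1,1,1,1,1,1],"travel":[[0,0.004,0.02],[0,0.006,0.03],[0,0.006,0.03],[0,0.003,0.02],[0,0,0],[0,0,0]],"dr":[[-1.2,-0.6,-2],[0,0,0],[0,0,0],[0,0,0],[0,0,0],[0,0,0]]}'; python3 - <<'E'
from h import *
goto(.4405,.2026,.06,-20.7)
E
```

```text
t: 33.7
ee_pos: [0.4331, 0.2027, 0.1278]
ee_rot: [0.573, -0.402, 0.589, 0.404]
wrist_force: [0.3, 0.3, -3.4]
finger_gap: 0.046
t 33.7 pos [0.4331 0.2027 0.1278] yaw 159.47 gap 0.046 F [ 0.3  0.3 -3.4]
dr [ 0.17 -0.96 -0.85] travel_after_turn(mm) [67.8 -7.   2.5] now [67.6 -8.   3.7] j6 -1.13
```

```bash
python3 -m inch '{"gripper":[1,1,1,1,1,1,1],"travel":[[0.005,-0.007,0.001],[0.015,0,0],[0.015,0,0],[0.015,0,0],[0.012,0,0],[0.006,0,0],[0,0,0]],"dr":[[0.2,-0.9,-0.8],[0,0,0],[0,0,0],[0,0,0],[0,0,0],[0,0,0],[0,0,0]]}'; python3 - <<'E'
from h import *
goto(.4398,.2007,.0134,-20.7)
d=imaging.get_image("wrist");cv2.imwrite("pics/w17.png",d["color"]);np.save("/tmp/w17.npy",d,allow_pickle=True)
d=imaging.get_image("scene");crop("s17.png",d,200,100,160,130,5);np.save("/tmp/s17.npy",d,allow_pickle=True)
d=imaging.get_image("side");crop("side17.png",d,240,190,180,160,4)
E
```

```text
t: 34.4
ee_pos: [0.4368, 0.192, 0.0549]
ee_rot: [0.58, -0.399, 0.587, 0.399]
wrist_force: [-0.4, 0.3, -3.6]
finger_gap: 0.0457
t 34.4 pos [0.4368 0.192  0.0549] yaw 158.73 gap 0.0457 F [-0.4  0.3 -3.6]
dr [-0.57 -0.49 -0.32] travel_after_turn(mm) [41.5  0.2  9.2] now [41.4  0.1  9.5] j6 -1.12
```

View pics/w17.png

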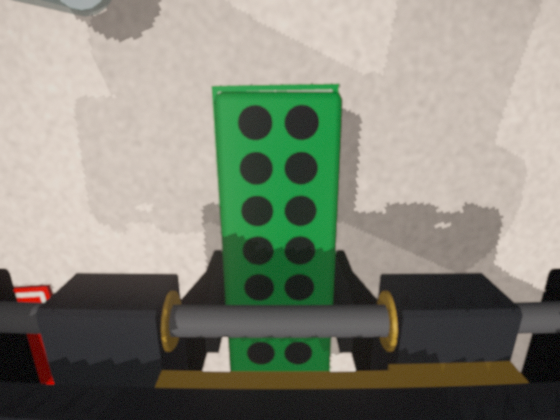

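View pics/side17.png

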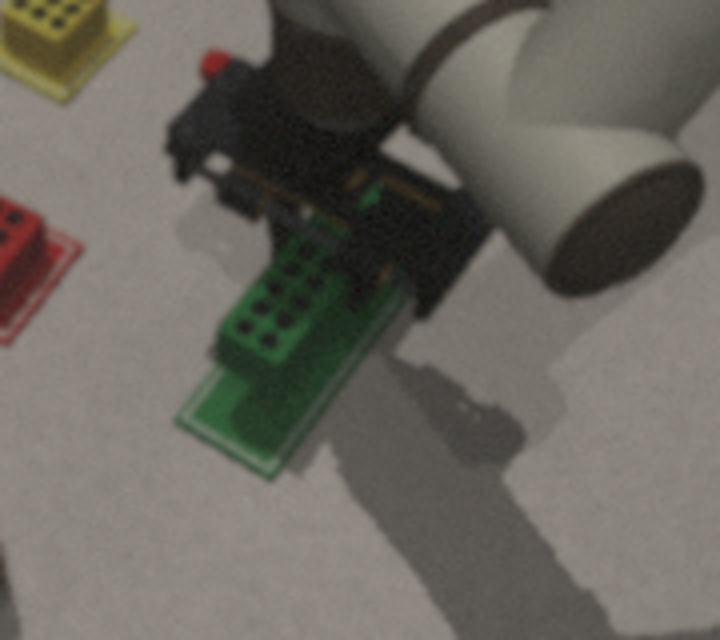

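```bash
python3 - <<'E'
from h import *
d=np.load("/tmp/w17.npy",allow_pickle=True).item();p,R,s=tool();crop("w17c.png",d,200,70,160,60,5)
P=onz(d,[(213,87.5),(340,85)],.004);m=P.mean(0);v=P[1]-P[0];n=np.array([-v[1],v[0]])/np.hypot(v[0],v[1]);n=-n if n[1]<0 else n
print(P.round(4),np.hypot(v[0],v[1]),np.degrees(np.arctan2(v[1],v[0])),m[:2]+.1*n, m[:2]+.1*np.array([.3535,.9354]))
pp=np.array([.4368,.192,.0549]);print((R.as_matrix().T@(onz(d,[(278,97)],pp[2]-.0094+.04)-pp).T*1000).round(1))
goto(.4398,.2007,.0134,-20.7)
E
```

```text
[[0.4389 0.0976 0.004 ]
 [0.3716 0.1224 0.004 ]] 0.07173365644440165 159.81321621173842 [0.43972477 0.2038832 ] [0.4405666  0.20356593]
[[-30.2]
 [  0.5]
 [-82.1]]
t 34.55 pos [0.4378 0.1933 0.0562] yaw 158.78 gap 0.0457 F [ 0.6  0.4 -3.5]
dr [-0.52 -0.31 -0.21] travel_after_turn(mm) [42.8  0.7  7.6] now [42.8  0.6  7.8] j6 -1.12
```

View pics/w17c.png

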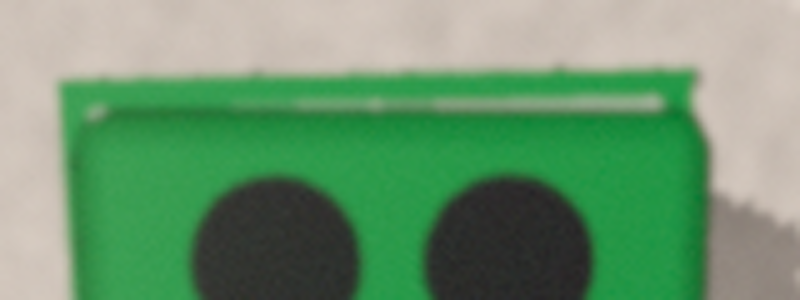

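```bash
python3 -m inch '{"gripper":[1,1,1,1,1,1,1,1],"travel":[[0.0,0.001,0.0085],[0,0,0],[0.01,0,0],[0.01,0,0],[0.01,0,0],[0.004,0,0],[0.001,0,0],[0,0,0]],"dr":[[-0.5,-0.3,-0.2],[0,0,0],[0,0,0],[0,0,0],[0,0,0],[0,0,0],[0,0,0],[0,0,0]]}'; python3 - <<'E'
from h import *
goto(.4399,.2018,.0134,-20.7)
E
```

```text
t: 35.35
ee_pos: [0.4409, 0.2033, 0.0191]
ee_rot: [0.582, -0.402, 0.581, 0.403]
wrist_force: [-0.4, 0.3, -3.2]
finger_gap: 0.0459
t 35.35 pos [0.4409 0.2033 0.0191] yaw 159.38 gap 0.0459 F [-0.4  0.3 -3.2]
dr [0.08 0.13 0.07] travel_after_turn(mm) [ 5.7  0.4 -1.7] now [ 5.7  0.4 -1.7] j6 -1.13
```

```bash
python3 -m inch '{"gripper":[1,1,1,1,1],"travel":[[0.002,0.0005,-0.0015],[0.002,0,0],[0.001,0,0],[0.001,0,0],[0,0,0]],"dr":[[0,0,0],[0,0,0],[0,0,0],[0,0,0],[0,0,0]]}';python3 -m inch '{"gripper":[1,1],"travel":[[0.001,0,0],[0.0015,0,0]],"dr":[[0,0,0],[0,0,0]]}';python3 -m inch '{"gripper":[1,1],"travel":[[0.0015,0,0],[0.002,0,0]],"dr":[[0,0,0],[0,0,0]]}'
```

```text
t: 35.85
ee_pos: [0.4404, 0.2023, 0.0135]
ee_rot: [0.583, -0.402, 0.58, 0.403]
wrist_force: [-0.6, -0.1, -2.3]
finger_gap: 0.0457
t: 36.05
ee_pos: [0.4404, 0.2024, 0.0133]
ee_rot: [0.583, -0.403, 0.58, 0.403]
wrist_force: [-5.2, -0.9, 16.9]
finger_gap: 0.046
t: 36.25
ee_pos: [0.4405, 0.2024, 0.0134]
ee_rot: [0.583, -0.403, 0.58, 0.402]
wrist_force: [-6.6, -1.7, 18.4]
finger_gap: 0.0457
```

The plate carries the rack (about 18 N). Release and rise straight up.

```bash
python3 -m inch '{"gripper":[1,-1,-1,-1,-1,-1,-1],"travel":[[0,0,0],[0,0,0],[0,0,0],[0,0,0],[0,0,0],[0,0,0],[0,0,0]],"dr":[[0,0,0],[0,0,0],[0,0,0],[0,0,0],[0,0,0],[0,0,0],[0,0,0]]}';python3 -m inch '{"gripper":[-1,-1,-1,-1,-1,-1,-1,-1,-1,-1],"travel":[[-0.01,0,0],[-0.02,0,0],[-0.02,0,0],[-0.02,0,0],[-0.02,0,0],[-0.03,0,0],[-0.03,0,0],[-0.03,-0.01,-0.03],[-0.03,-0.02,-0.03],[-0.03,-0.02,-0.03]],"dr":[[0,0,0],[0,0,0],[0,0,0],[0,0,0],[0,0,0],[0,0,0],[0,0,0],[0,0,0],[0,0,0],[0,0,0]]}';python3 -m inch '{"gripper":[-1,-1,-1],"travel":[[0,-0.02,-0.03],[0,0,0],[0,0,0]],"dr":[[0,0,0],[0,0,0],[0,0,0]]}'; python3 - <<'E'
from h import *
for n in("wrist","side","scene"):
    d=imaging.get_image(n);cv2.imwrite(f"pics/{n}18.png",cv2.resize(d["color"],None,fx=1.4,fy=1.4));np.save(f"/tmp/{n}18.npy",d,allow_pickle=True)
E
```

```text
t: 36.95
ee_pos: [0.4424, 0.2039, 0.0149]
ee_rot: [0.585, -0.403, 0.577, 0.403]
wrist_force: [-0.0, 0.9, 0.6]
finger_gap: 0.0837
t: 37.95
ee_pos: [0.4534, 0.0991, 0.2663]
ee_rot: [0.581, -0.406, 0.578, 0.405]
wrist_force: [0.9, -0.1, 0.5]
finger_gap: 0.087
t: 38.25
ee_pos: [0.4639, 0.0598, 0.2746]
ee_rot: [0.587, -0.406, 0.574, 0.402]
wrist_force: [-0.1, 0.4, 0.4]
finger_gap: 0.0867
```

View pics/wrist18.png

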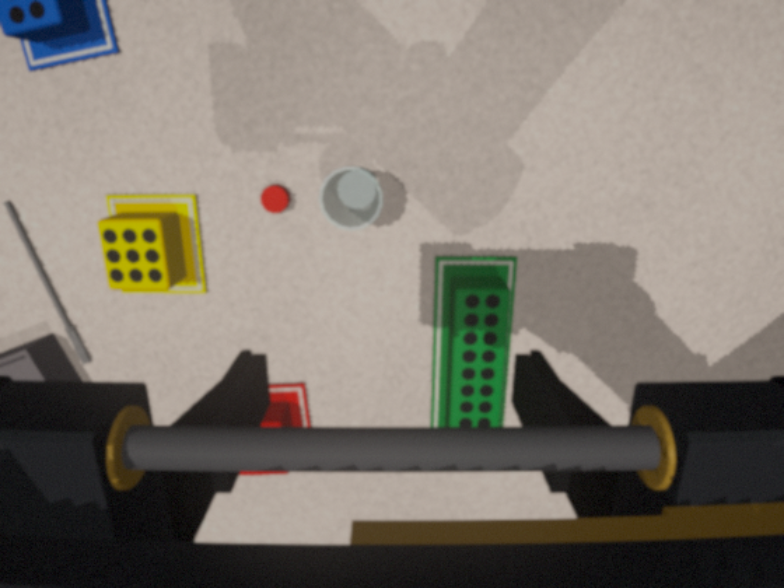

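View pics/side18.png

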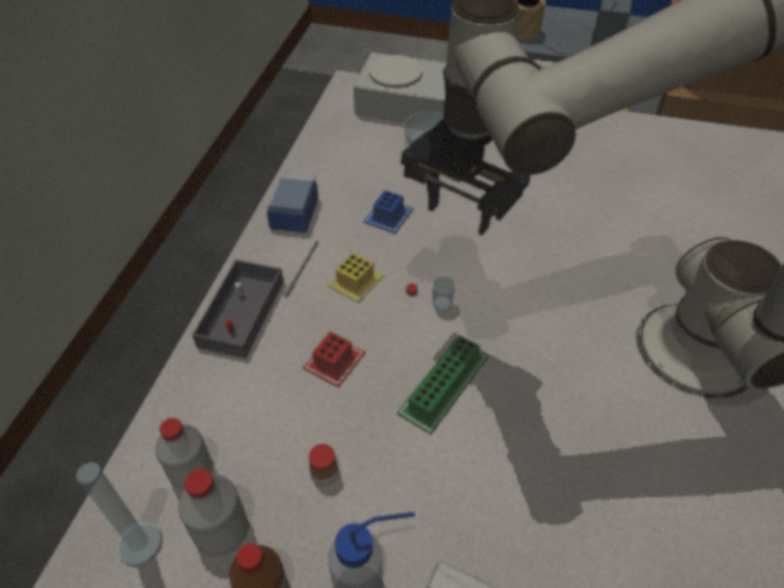

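View pics/scene18.png

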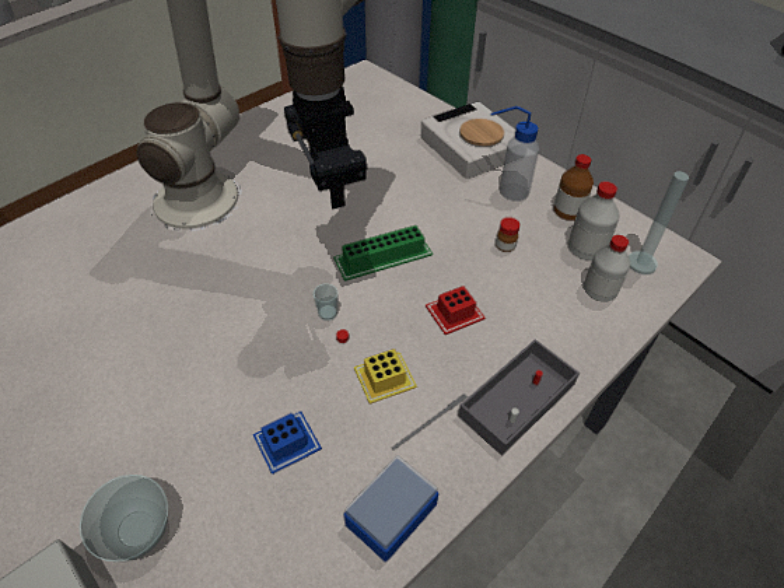

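```bash
python3 - <<'E'
from h import *
d=np.load("/tmp/scene18.npy",allow_pickle=True).item()
crop("g18.png",d,235,155,78,48,10)
d=np.load("/tmp/side18.npy",allow_pickle=True).item()
crop("g18s.png",d,280,235,75,75,8)
E
```

```text
(no output)
```

View pics/g18.png

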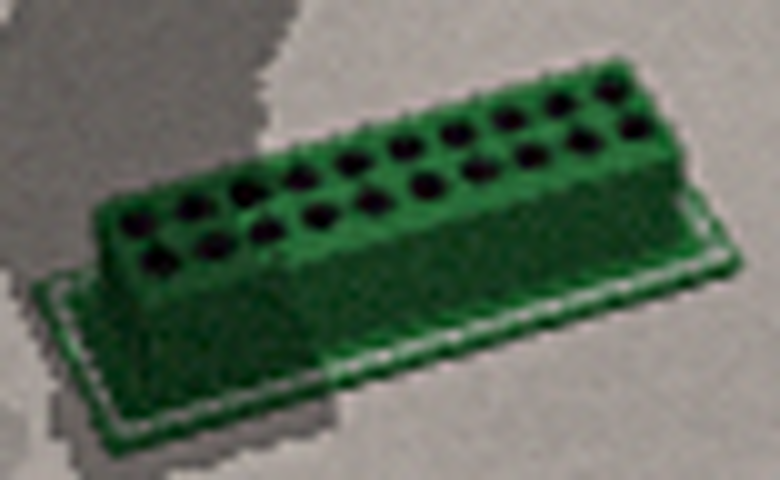

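View pics/g18s.png

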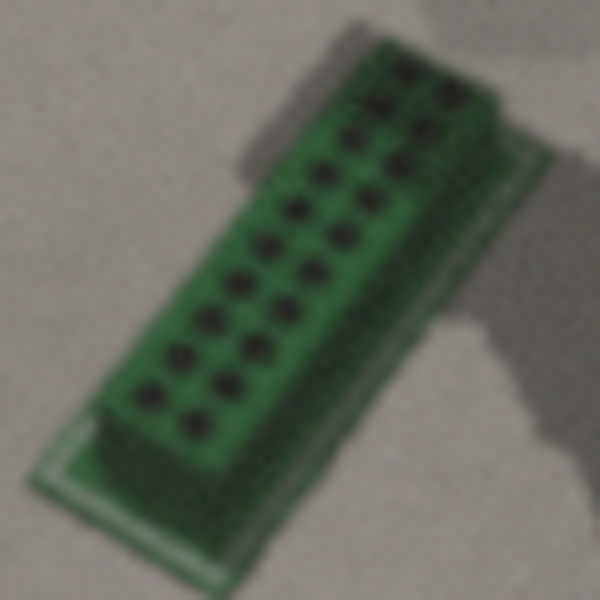

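```bash
python3 - <<'E'
from h import *
A=np.load("/tmp/scene18.npy",allow_pickle=True).item();B=np.load("/tmp/side18.npy",allow_pickle=True).item()
x0=(.44,.2,-.36)
def go(n,obs,w,l,zc,h): q,e=fitbox(obs,w,l,zc,h,x0);print(n,(q[:2]*1000).round(1),np.degrees(q[2]).round(1),abs(e).max().round(2))
a=lambda u,S:(A,pix(u,235,155,10),S)
b=lambda u,S:(B,pix(u,280,235,8),S)
ra=[a((98,205),(-1,-1,1)),a((625,58),(-1,1,1)),a((683,155),(1,1,1)),a((140,308),(1,-1,1))]
pa=[a((35,288),(-1,-1,1)),a((112,442),(1,-1,1)),a((742,262),(1,1,1))]
rb=[b((380,38),(1,-1,1)),b((498,100),(-1,-1,1)),b((228,475),(-1,1,1)),b((97,410),(1,1,1))]
pb=[b((553,155),(-1,-1,1)),b((225,590),(-1,1,1)),b((30,478),(1,1,1))]
go("rack scene",ra,.046,.17,.024,.04);go("plate scene",pa,.072,.2,.002,.004)
go("rack side",rb,.046,.17,.024,.04);go("plate side",pb,.072,.2,.002,.004)
print("beaker",onz(A,[(326/1.4,314/1.4)],0).round(3),"was at px (233,224)")
E
```

```text
rack scene [443.5 200.6] -20.5 1.06
plate scene [441.7 201.5] -20.1 0.63
rack side [440.  205.7] -18.9 1.23
plate side [440.5 201. ] -20.3 0.83
beaker [[ 0.485  0.013 -0.   ]] was at px (233,224)
```

```bash
python3 -c "
from cell import arm
s=arm.state();print(s['t'],s['qvel'].round(3));print(arm.close_job())"
```

```text
38.4 [ 0.012  0.01  -0.004 -0.001  0.001  0.   ]
the job is handed in; nothing more can be done
None
```

I took the stack apart in the order yellow, blue, red, green and set each rack on the plate of its own colour. I handed the job in at 38.4 s; the robot reports no verdict.

My last camera checks, each a horizontal offset between rack centre and plate centre against the 12 mm limit:

| Rack | Offset from plate centre | Camera |
|---|---|---|
| Yellow | about 2 mm | wrist |
| Blue | about 4 mm | wrist |
| Red | about 1 mm | wrist |
| Green | about 2 mm / about 5 mm | scene / side |

- **Green disagreement:** the two cameras differ by about 3 mm on green, but both are well inside the limit. Green's long side is within 1.5° of the plate's.
- **Last views:** all four racks look flat and released, and the gripper was clear at 0.27 m height.
- **Bystanders:** the beaker measures at its starting place and still stands. The amber jar looks upright and in place, but I did not measure it again.
- **A slip along the way:** on the first descent the tool drifted about 15 mm sideways and a finger nudged the yellow rack about 3 mm. I corrected this before gripping, and nothing fell or tipped.

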